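# Set up a three-point deflection check

## Task

Set up the deflection check around the displacement probe: stand the square block upright midway between the probe and the readout box, and the short round post upright midway between the probe and the knob box, both in line with the probe and the boxes. Then lay the flat steel bar across the tops of the two, in line with them and centred over the probe, and last set the calibration weight upright on the bar, straight above the probe. Do not knock the probe or press on it, and leave the tall post standing where it is.

Things in the scene. Friction and masses are not known exactly. Their poses are not given: they have to be found in the camera images.
- probe: Displacement probe fixed to the bench between the two boxes: dark steel foot 60 mm across, 14 mm high, steel stem 24 mm across up to 34 mm, rigid pin 8 mm across with its tip at 44 mm (6 mm under the bar once laid). Origin: centre of its underside. Its y axis lies along the line through the boxes, x across it, away from the robot.
- readout: Readout box, fixed to the bench: grey, 60 x 60 x 46 mm high, with a black oblong display and three small white keys on its top (48 mm high in all). It is exactly on the probe's y axis, 190 mm from the probe centre to centre, on the left or on the right of it. Origin: centre of its underside.
- knobbox: Knob box, fixed to the bench: grey, 60 x 60 x 46 mm high, with one round black knob on its top (56 mm high in all) and black vent slits on its sides. It is on the probe's y axis, 190 mm from the probe, on the other side from the readout box. Origin: centre of its underside.
- square_block: Loose square block of bare aluminium, 40 x 40 mm and 50 mm high, 0.2 kg, standing on the bench. Origin: centre of its underside; x and y along its sides, z up.
- short_post: Loose short round post of bare aluminium, 40 mm in diameter and 50 mm high, 0.2 kg, standing on the bench. Origin: centre of its underside, z up.
- tall_post: Loose tall round post of bare aluminium, 40 mm in diameter and 80 mm high, standing among the others: not needed, leave it. Origin: centre of its underside, z up.
- bar: Loose flat bar of bare steel, 250 mm long (its x axis), 30 mm wide (y), 10 mm thick (z), 0.5 kg, lying flat on the bench at one side of the station. Origin: centre of its underside.
- weight: Loose calibration weight of bare steel, 0.3 kg, standing on the bench: round body 40 mm in diameter and 30 mm high, a neck 14 mm across from 30 to 37 mm, and a round grip knob 24 mm in diameter from 37 to 52 mm, its top. Origin: centre of its underside, z up.
There are look-alikes about, which are no part of the job. Leave any yellow look-alike of the square_block alone.

How it is judged:
By the outcome, as a careful person would: the job done as asked, in the order asked, and still so for the second after the job is handed in, with the robot touching nothing.
It also fails if it takes over 106 s, if anything falls off the work surface, if the arm or the gripper's body presses on something with over 40 N, if the wrist force passes 120 N, or if a joint passes its speed limit or range.

## Robot

A 6-joint arm with a two-finger parallel gripper is mounted at the origin on the work surface. World frame = base frame: x ahead of the robot, y to its left, z up, the work surface at z = 0. Lengths are in m, angles in rad, forces in N, time in s.
With the tool pointing down it reaches from about 0.25 to 0.775 m from the base axis. Payload 4 kg.
Tool frame: the origin (TCP) lies midway between the tips of the shut fingers; the grasp point (between the pads) lies 19 mm behind it; z points along the fingers, y is the line along which they close (so a half turn about z gives the same grasp; the last joint's range is limited). The gripper opens to 94 mm and grips with 3 to 60 N. Pads are 16 mm wide; open, the fingers measure 119 mm over their backs; the gripper's body (75 mm by 177 mm) begins 78 mm behind the grasp point.
Start: joints at [1.15, 0.087, 1.371, -0, 1.684, -0.103], TCP at [0.172, 0.522, 0.18] pointing down, gripper open.
Joint ranges: [-3.1, 3.1], [-0.76, 2.03], [0.27, 2.55], [-1.08, 4.22], [0.17, 2.65], [-2.57, 2.57]. Speed limits (rad/s): [2.79, 2.79, 3.14, 3.14, 3.14, 3.14].

## Interface

Orientations are given as a rotation vector (axis times angle).
In Python, from workcell import manip, get_image, get_calibration gives the robot as it stands.
- The arm moves only by the tool carry_out, never from a script. Its argument "deltas" is a list of rows, each an object of numbers: "wx", "wy", "wz": the turn, a rotation vector about the tool's x, y, z in rad; "x", "y", "z": the shift along the tool's x, y, z in mm; "claw": the closure, from 0 (fully open) to 1 (shut). A call has 1 to 8 rows; each row is the pose to reach, as a shift and turn from the pose commanded when the call began, along the tool's axes at that moment; what a row does not reach only later rows make up. A row lasts 1/10 s, in which the tool goes at most 50 mm and 8.59 degrees, less where a joint would pass 70% of its speed; a pose out of reach is approached as far as the arm can. A call with a gripper value outside its range is refused whole. The fingers move at their own pace and stop on an object; the grip force is fixed at half the most. Time passes only in rows, so rows that repeat a pose let the fingers close. It gives the time, the measured TCP pose, the force, the opening and the grip force at its end, in the units of the state.
- manip.state(): the state, without advancing time (a new reading comes with each control period).
- get_image(name): name is "scene" or "top"; returns the picture (384x512x3 uint8, red, green, blue); there is no depth.
- get_calibration(name): a dict with "vfov" (degrees; the focal length in pixels is half the picture's height over the tangent of half this angle, whatever the lens; pixels are square), "cx", "cy" (the principal point, pixels), "xyz" and "attitude" of the camera in the world. Camera axes: x right, y down, z forward; pixel columns grow to the right and rows downward; lengths in m; the calibration is good to about 2 mm. A picture is of the moment at which its call begins. get_calibration takes no time and is no camera call.
- manip.job_done(): hands the job in; it is judged then, once.
The state is a dict: "clock": time; "qpos": joint angles; "dq": joint speeds; "joint_efforts": joint torques, N m; "ee_pos": TCP position; "orientation": TCP orientation; "wrist_force": force on the tool from outside, world axes, zero at the start; "torque": the same for the moment, N m; "finger_gap": opening from 0.0 (shut) to 1.0 (fully open); "grasp_force": force on a finger pad.
Only numpy, scipy, OpenCV 4.12 (cv2) and the standard library are available. Lean on these libraries where they do the work, as an engineer would, in place of code of your own. Each camera call takes 0.05 s, during which the arm holds its last target. There are 200 camera calls.

## Working session

There is one attempt and no reset: what is moved stays moved. The work goes in short steps, Python scripts to look and compute and a tool call to move; the robot and the scene stay as the last step left them, time stands still between calls to the robot, and variables do not carry over. Pictures are saved under pics/ and viewed, at most 14 in all, crops included, and the job is handed in when it is done.

Besides the shell and the picture viewer there is one more tool, called after "Emit:" as name(argument=value, ...), one argument or row to a line, values as JSON. carry_out: Moves the arm, as the interface text tells. Its arguments: {"type":"object","properties":{"deltas":{"type":"array","items":{"type":"object","properties":{"wx":{"type":"number"},"wy":{"type":"number"},"wz":{"type":"number"},"x":{"type":"number"},"y":{"type":"number"},"z":{"type":"number"},"claw":{"type":"number"}}}}},"required":["deltas"]}

```bash
mkdir -p pics; python3 - <<'E'
from workcell import manip,get_image,get_calibration
import cv2
for n in("scene","top"):
    im=get_image(n);cv2.imwrite(f"pics/{n}0.png",im[:,:,::-1]);print(n,get_calibration(n))
print(manip.state())
E
```

```text
scene {'vfov': 46.63545403059523, 'cx': 262.48093625458887, 'cy': 194.90632188066846, 'xyz': array([ 0.88395948, -0.61063701,  0.83956125]), 'attitude': array([-2.34413463, -0.678313  ,  0.23061284])}
top {'vfov': 50.88993688191957, 'cx': 259.9194446681204, 'cy': 192.69683793719574, 'xyz': array([0.28488749, 0.00367888, 1.21953449]), 'attitude': array([-2.09016064,  2.14552626, -0.20267972])}
{'clock': 0.1, 'qpos': array([ 1.14990192e+00,  8.78589036e-02,  1.37210419e+00, -2.18341327e-05,
        1.68357492e+00, -1.03113505e-01]), 'dq': array([-0.00020681, -0.00264566, -0.00312251,  0.00071496, -0.00097748,
       -0.00080755]), 'joint_efforts': array([ 2.38788525e-03, -3.41252017e+01, -3.03302014e+01,  7.21449195e-02,
        3.03903152e-02, -8.35968649e-05]), 'ee_pos': array([0.17164981, 0.52195971, 0.17873285]), 'orientation': array([-4.96998525e-01, -3.10154059e+00,  2.95985282e-03]), 'wrist_force': array([-0.7997209 , -0.48470919, -0.30602358]), 'torque': array([0.07839206, 0.00119878, 0.01713846]), 'grasp_force': 0.0, 'finger_gap': 1.0005936260213109}
```

View pics/top0.png

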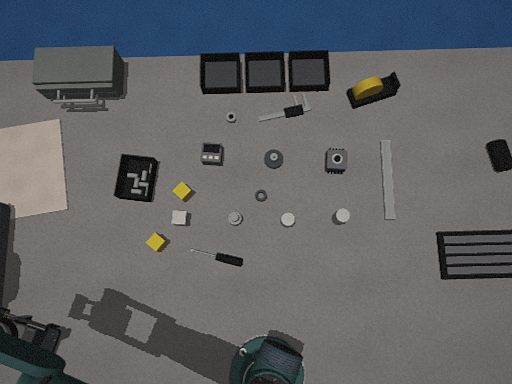

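View pics/scene0.png

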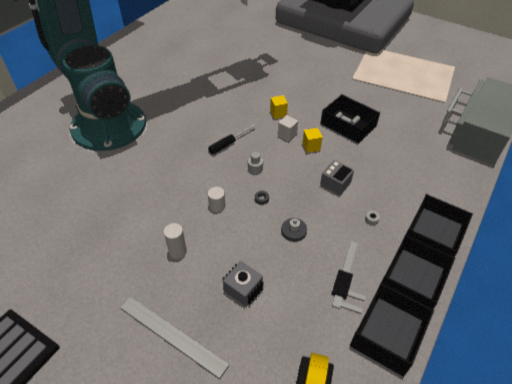

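The top view shows the probe at (274,159), the readout box at (211,153) and the knob box at (336,160). The bare grey square block is at (180,218), with two yellow look-alikes at (182,190) and (156,242). The weight is at (235,218) and the bar at (388,180). There are two round posts, (288,219) and (343,215). In the scene view the one at (216,200) is short and the one at (175,240) is tall, so the short post is (288,219). I'll confirm these in enlarged crops.

```bash
cat > h.py <<'E'
import numpy as np,cv2
from scipy.spatial.transform import Rotation as R
from workcell import manip,get_image,get_calibration
def ray(n,uv):
    c=get_calibration(n);f=192/np.tan(np.radians(c['vfov']/2))
    d=R.from_rotvec(c['attitude']).apply([(uv[0]-c['cx'])/f,(uv[1]-c['cy'])/f,1.]);return c['xyz'],d
def atz(n,uv,z):
    o,d=ray(n,uv);return (o+d*(z-o[2])/d[2])[:2]
def px(n,p):
    c=get_calibration(n);f=192/np.tan(np.radians(c['vfov']/2))
    q=R.from_rotvec(c['attitude']).inv().apply(np.array(p)-c['xyz']);return q[:2]/q[2]*f+[c['cx'],c['cy']]
def crop(n,x0,y0,x1,y1,k,out):
    im=get_image(n)[y0:y1,x0:x1,::-1]
    cv2.imwrite(out,cv2.resize(im,None,fx=k,fy=k,interpolation=cv2.INTER_CUBIC))
E
python3 - <<'E'
from h import *
crop("top",165,135,365,235,4,"pics/t1.png")
crop("top",325,130,405,230,6,"pics/t2.png")
crop("scene",115,110,365,310,3,"pics/s1.png")
E
```

```text
(no output)
```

View pics/t1.png

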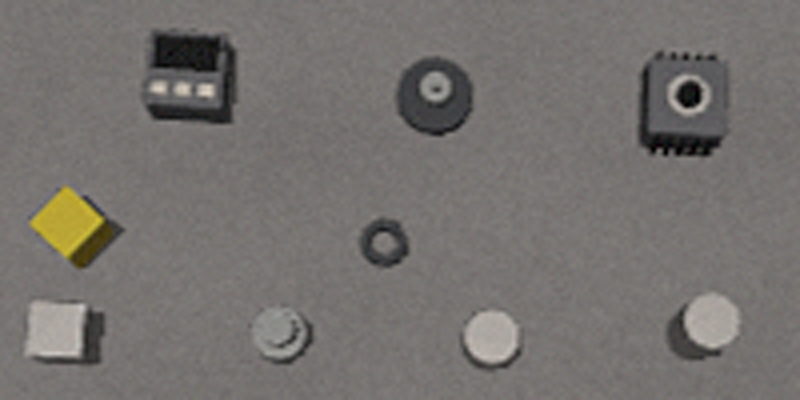

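View pics/t2.png

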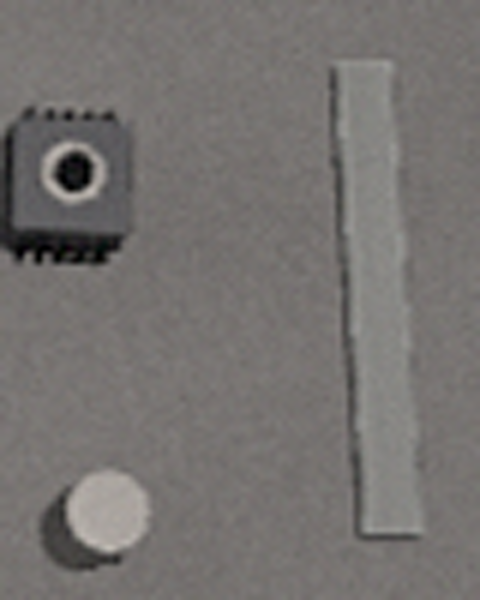

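View pics/s1.png

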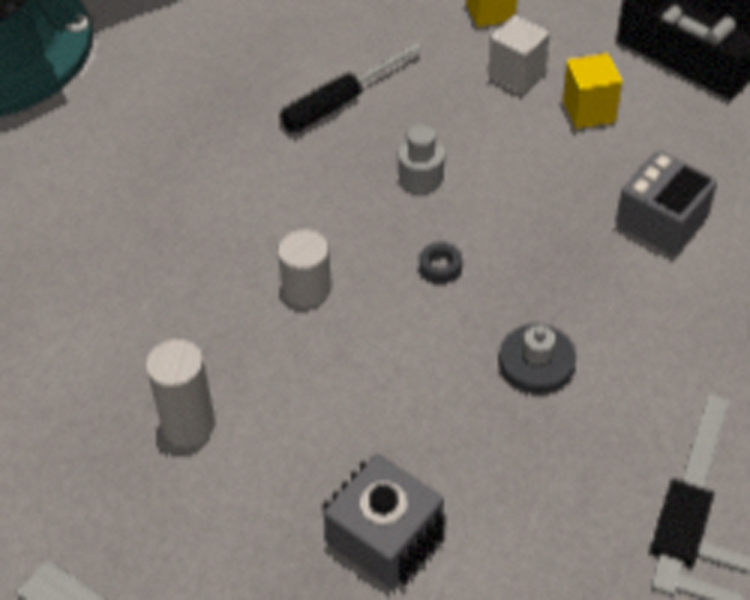

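The crops confirm the picks. The bare grey square is at top px (179,217), the weight at (235,217), the short post at (288,219) and the tall post at (343,215). The readout box (display and white keys) is on the image left and the knob box (vents) on the right. Next I'll compute positions from both cameras.

```bash
python3 - <<'E'
from h import *
np.set_printoptions(precision=4,suppress=True)
T=lambda x,y:((x+.5)/4-.5+165,(y+.5)/4-.5+135)
B=lambda x,y:((x+.5)/6-.5+325,(y+.5)/6-.5+130)
S=lambda x,y:((x+.5)/3-.5+115,(y+.5)/3-.5+110)
for nm,t,s,z in [("probe",T(436,88),S(540,336),.044),("foot",T(435.5,96),S(537,355),.012),("knob",T(689,95),S(383,499),.056),("readout",T(188,69),S(668,187),.046),
 ("square",T(56,330),S(519,37),.05),("short",T(491,336),S(304,249),.05),("tall",T(712,321),S(176,361),.08),("weight",T(281,327),S(421,137),.052)]:
    print(nm,atz("top",t,z),atz("scene",s,z))
c=[atz("top",B(*p),.01) for p in [(332,62),(392,60),(421,534),(361,535)]]
d=[atz("scene",p,.01) for p in [(121,303),(130,298),(228,367),(222,375)]]
for q in(c,d): print("bar",np.mean(q,0),(q[0]+q[1])/2-(q[2]+q[3])/2,np.linalg.norm((q[0]+q[1])/2-(q[2]+q[3])/2))
q=[atz("top",T(*p),.05) for p in [(28,302),(87,303),(83,358),(27,356)]];print(q)
q=[atz("scene",S(*p),.05) for p in [(518,17),(548,37),(520,55),(489,38)]];print(q)
q=[atz("top",T(*p),.046) for p in [(152,33),(228,33),(222,103),(147,105)]];print(q)
q=[atz("scene",S(*p),.046) for p in [(661,152),(715,183),(674,222),(622,190)]];print(q)
s=manip.state();print(R.from_rotvec(s['orientation']).as_matrix())
E
```

```text
probe [ 0.6259 -0.0397] [ 0.6336 -0.0462]
foot [ 0.6287 -0.0403] [ 0.6306 -0.0408]
knob [ 0.6118 -0.2278] [ 0.6158 -0.2317]
readout [0.6453 0.1474] [0.6477 0.145 ]
square [0.4484 0.2439] [0.4514 0.2396]
short [ 0.4356 -0.0735] [ 0.4375 -0.0754]
tall [ 0.4383 -0.229 ] [ 0.4404 -0.229 ]
weight [0.446  0.0793] [0.4479 0.0788]
bar [ 0.5567 -0.3875] [ 0.2485 -0.0066] 0.2485629106790693
bar [ 0.5575 -0.3883] [-0.2522  0.0079] 0.2523064236052828
[array([0.4696, 0.2647]), array([0.4677, 0.2214]), array([0.4273, 0.2239]), array([0.4298, 0.2648])]
[array([0.4364, 0.2639]), array([0.4737, 0.2541]), array([0.4646, 0.2183]), array([0.4292, 0.2234])]
[array([0.6745, 0.1747]), array([0.6729, 0.1169]), array([0.6179, 0.1219]), array([0.6179, 0.1784])]
[array([0.6248, 0.1791]), array([0.6786, 0.1704]), array([0.6689, 0.1121]), array([0.6172, 0.1213])]
[[-0.9499  0.3125 -0.0004]
 [ 0.3125  0.9499 -0.0009]
 [ 0.0001 -0.001  -1.    ]]
```

```bash
cat >> h.py <<'E'
def go(x,y,z,deg):
    "tool-frame move to world TCP (x,y,z), tool y at deg from world +y toward +x (mod 180), tool down"
    s=manip.state();M=R.from_rotvec(s['orientation']);a=np.radians(deg);best=None
    for k in(0,np.pi):
        yv=np.array([np.sin(a+k),np.cos(a+k),0]);zv=np.array([0,0,-1.])
        w=(M.inv()*R.from_matrix(np.c_[np.cross(yv,zv),yv,zv])).as_rotvec()
        if best is None or np.linalg.norm(w)<np.linalg.norm(best):best=w
    d=M.inv().apply(np.array([x,y,z])-s['ee_pos'])*1000
    print("mm",d.round(1),"rot",best.round(4),"q6",s['qpos'][5].round(2))
E
python3 -c "
from h import *
go(.4499,.2418,.14,5)"
```

```text
mm [-351.8 -179.4   39.4] rot [-1.000e-03 -2.000e-04 -2.306e-01] q6 -0.1
```

Emit:
carry_out(
  deltas=[
    {"x": -30, "y": -15, "z": 3, "wz": -0.05},
    {"x": -75, "y": -38, "z": 8, "wz": -0.1},
    {"x": -120, "y": -61, "z": 13, "wz": -0.15},
    {"x": -165, "y": -84, "z": 18, "wz": -0.2},
    {"x": -210, "y": -107, "z": 23, "wz": -0.2306},
    {"x": -255, "y": -130, "z": 28, "wz": -0.2306},
    {"x": -300, "y": -153, "z": 34, "wz": -0.2306},
    {"x": -352, "y": -179, "z": 39, "wz": -0.2306},
  ],
)

```text
invalid input at $.deltas[0]: expected keys wx, wy, wz, x, y, z, claw
```

Emit:
carry_out(
  deltas=[
    {"z": 0},
    {"z": 0},
  ],
)

```text
invalid input at $.deltas[0]: expected keys wx, wy, wz, x, y, z, claw
```

```bash
python3 -c "
from h import *
go(.4499,.2418,.01,5);print(manip.state()['ee_pos'])"
```

```text
mm [-351.9 -179.3  169.4] rot [-1.000e-03 -2.000e-04 -2.306e-01] q6 -0.1
[0.17176059 0.5222151  0.17925354]
```

Emit:
carry_out(
  deltas=[
    {"x": -120, "y": -61, "z": 13, "wx": 0, "wy": 0, "wz": -0.15, "claw": 0},
    {"x": -120, "y": -61, "z": 13, "wx": 0, "wy": 0, "wz": -0.15, "claw": 0},
    {"x": -120, "y": -61, "z": 13, "wx": 0, "wy": 0, "wz": -0.15, "claw": 0},
    {"x": -352, "y": -179, "z": 39, "wx": 0, "wy": 0, "wz": -0.2306, "claw": 0},
    {"x": -352, "y": -179, "z": 39, "wx": 0, "wy": 0, "wz": -0.2306, "claw": 0},
    {"x": -352, "y": -179, "z": 39, "wx": 0, "wy": 0, "wz": -0.2306, "claw": 0},
    {"x": -352, "y": -179, "z": 39, "wx": 0, "wy": 0, "wz": -0.2306, "claw": 0},
    {"x": -352, "y": -179, "z": 39, "wx": 0, "wy": 0, "wz": -0.2306, "claw": 0},
  ],
)

```text
clock: 1.05
ee_pos: [0.4433, 0.249, 0.1418]
orientation: [0.137, 3.138, 0.001]
wrist_force: [0.5, 1.3, -0.4]
finger_gap: 1.002
grasp_force: 0.0
```

Emit:
carry_out(
  deltas=[
    {"x": 0, "y": 0, "z": 0, "wx": 0, "wy": 0, "wz": 0, "claw": 0.2},
    {"x": 0, "y": 0, "z": 0, "wx": 0, "wy": 0, "wz": 0, "claw": 0.2},
    {"x": 0, "y": 0, "z": 0, "wx": 0, "wy": 0, "wz": 0, "claw": 0.2},
    {"x": 0, "y": 0, "z": 0, "wx": 0, "wy": 0, "wz": 0, "claw": 0.2},
  ],
)

```text
clock: 1.45
ee_pos: [0.4414, 0.2518, 0.1422]
orientation: [0.133, 3.138, 0.001]
wrist_force: [-0.0, 0.1, 1.5]
finger_gap: 0.804
grasp_force: 0.0
```

```bash
python3 -c "
from h import *
go(.4499,.2418,.01,5);print(manip.state())"
```

```text
mm [ -9.3  -9.4 132.2] rot [0.0006 0.0003 0.0024] q6 -1.08
{'clock': 1.45, 'qpos': array([ 4.06624534e-01,  3.93823981e-03,  1.53160623e+00,  3.74223489e-04,
        1.60555562e+00, -1.07930587e+00]), 'dq': array([ 0.00641058, -0.00300609,  0.00039247, -0.00243493,  0.0017961 ,
       -0.001816  ]), 'joint_efforts': array([-3.97557076e-01, -2.98998570e+01, -2.98713130e+01, -3.76001344e-04,
        6.72725262e-02,  2.47074626e-03]), 'ee_pos': array([0.44137412, 0.25184434, 0.14223938]), 'orientation': array([1.33234582e-01, 3.13848441e+00, 8.65031483e-04]), 'wrist_force': array([-0.02973905,  0.07678889,  1.45430941]), 'torque': array([ 0.02916211,  0.00849275, -0.0544115 ]), 'grasp_force': 0.0, 'finger_gap': 0.803533401266603}
```

Emit:
carry_out(
  deltas=[
    {"x": -9.3, "y": -9.4, "z": 30, "wx": 0, "wy": 0, "wz": 0.002, "claw": 0.2},
    {"x": -9.3, "y": -9.4, "z": 60, "wx": 0, "wy": 0, "wz": 0.002, "claw": 0.2},
    {"x": -9.3, "y": -9.4, "z": 90, "wx": 0, "wy": 0, "wz": 0.002, "claw": 0.2},
    {"x": -9.3, "y": -9.4, "z": 115, "wx": 0, "wy": 0, "wz": 0.002, "claw": 0.2},
    {"x": -9.3, "y": -9.4, "z": 127, "wx": 0, "wy": 0, "wz": 0.002, "claw": 0.2},
    {"x": -9.3, "y": -9.4, "z": 131, "wx": 0, "wy": 0, "wz": 0.002, "claw": 0.2},
    {"x": -9.3, "y": -9.4, "z": 131, "wx": 0, "wy": 0, "wz": 0.002, "claw": 0.2},
    {"x": -9.3, "y": -9.4, "z": 131, "wx": 0, "wy": 0, "wz": 0.002, "claw": 0.2},
  ],
)

```text
clock: 2.25
ee_pos: [0.4517, 0.2413, 0.0126]
orientation: [0.139, 3.136, 0.002]
wrist_force: [0.9, -1.2, 0.1]
finger_gap: 0.796
grasp_force: 0.0
```

Emit:
carry_out(
  deltas=[
    {"x": 0, "y": 0, "z": 0, "wx": 0, "wy": 0, "wz": 0, "claw": 0.8},
    {"x": 0, "y": 0, "z": 0, "wx": 0, "wy": 0, "wz": 0, "claw": 0.8},
    {"x": 0, "y": 0, "z": 0, "wx": 0, "wy": 0, "wz": 0, "claw": 0.8},
    {"x": 0, "y": 0, "z": 0, "wx": 0, "wy": 0, "wz": 0, "claw": 0.8},
    {"x": 0, "y": 0, "z": 0, "wx": 0, "wy": 0, "wz": 0, "claw": 0.8},
    {"x": 0, "y": 0, "z": 0, "wx": 0, "wy": 0, "wz": 0, "claw": 0.8},
  ],
)

```text
clock: 2.85
ee_pos: [0.451, 0.2412, 0.0114]
orientation: [0.14, 3.138, 0.003]
wrist_force: [0.0, 2.5, 2.5]
finger_gap: 0.424
grasp_force: 30.0
```

```bash
python3 -c "
from h import *
crop('top',150,170,300,270,5,'pics/a1.png')
crop('scene',230,60,360,190,4,'pics/a2.png')
im=np.zeros((520,1000,3),np.uint8)
a=cv2.imread('pics/a1.png');b=cv2.imread('pics/a2.png')
a=cv2.resize(a,(450,300));b=cv2.resize(b,(340,340));im=np.zeros((340,790,3),np.uint8);im[:300,:450]=a;im[:,450:]=b;cv2.imwrite('pics/a3.png',im)
print(manip.state()['ee_pos'],manip.state()['finger_gap'])"
```

```text
[0.45106583 0.24118987 0.01142974] 0.4208386680269748
```

View pics/a3.png

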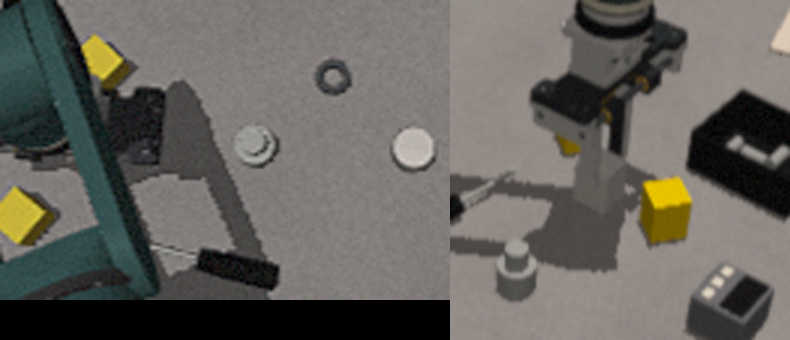

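The bare block is gripped (opening about 40 mm); the scene crop shows it between the fingers near (600,185). Next I lift and carry it.

Emit:
carry_out(
  deltas=[
    {"x": 0, "y": 0, "z": -20, "wx": 0, "wy": 0, "wz": 0, "claw": 0.8},
    {"x": 0, "y": 0, "z": -50, "wx": 0, "wy": 0, "wz": 0, "claw": 0.8},
    {"x": 0, "y": 0, "z": -80, "wx": 0, "wy": 0, "wz": 0, "claw": 0.8},
    {"x": 0, "y": 0, "z": -80, "wx": 0, "wy": 0, "wz": 0, "claw": 0.8},
  ],
)

```text
clock: 3.35
ee_pos: [0.4533, 0.241, 0.0948]
orientation: [0.14, 3.131, 0.003]
wrist_force: [0.2, 0.8, -1.8]
finger_gap: 0.423
grasp_force: 30.0
```

```bash
python3 -c "
from h import *
go(.6379,.0536,.09,5)"
```

```text
mm [-200.6 -170.2    5.8] rot [ 0.0025  0.0072 -0.0021] q6 -1.1
```

Emit:
carry_out(
  deltas=[
    {"x": -35, "y": -30, "z": 0, "wx": 0, "wy": 0, "wz": 0, "claw": 0.8},
    {"x": -70, "y": -60, "z": 0, "wx": 0, "wy": 0, "wz": 0, "claw": 0.8},
    {"x": -105, "y": -90, "z": 0, "wx": 0, "wy": 0, "wz": 0, "claw": 0.8},
    {"x": -140, "y": -120, "z": 0, "wx": 0, "wy": 0, "wz": 0, "claw": 0.8},
    {"x": -172, "y": -148, "z": 0, "wx": 0, "wy": 0, "wz": 0, "claw": 0.8},
    {"x": -193, "y": -166, "z": 0, "wx": 0, "wy": 0, "wz": 0, "claw": 0.8},
    {"x": -200, "y": -170, "z": 0, "wx": 0, "wy": 0, "wz": 0, "claw": 0.8},
    {"x": -200, "y": -170, "z": 0, "wx": 0, "wy": 0, "wz": 0, "claw": 0.8},
  ],
)

```text
clock: 4.15
ee_pos: [0.6338, 0.0525, 0.088]
orientation: [-0.142, -3.134, 0.0]
wrist_force: [0.2, 0.9, -2.1]
finger_gap: 0.424
grasp_force: 30.0
```

Emit:
carry_out(
  deltas=[
    {"x": 0, "y": 0, "z": 0, "wx": 0, "wy": 0, "wz": 0, "claw": 0.8},
    {"x": 0, "y": 0, "z": 0, "wx": 0, "wy": 0, "wz": 0, "claw": 0.8},
    {"x": 0, "y": 0, "z": 0, "wx": 0, "wy": 0, "wz": 0, "claw": 0.8},
  ],
)

```text
clock: 4.45
ee_pos: [0.634, 0.0546, 0.0911]
orientation: [-0.137, -3.139, -0.0]
wrist_force: [-0.3, 0.2, -1.6]
finger_gap: 0.421
grasp_force: 30.0
```

```bash
python3 -c "
from h import *
go(.6379,.0536,.0114,5);print(manip.state()['wrist_force'])"
```

```text
mm [-4.  -0.7 79.7] rot [ 0.0002 -0.0001 -0.0002] q6 -1.49
[-0.33236986  0.18714496 -1.62892208]
```

Emit:
carry_out(
  deltas=[
    {"x": -4, "y": -0.7, "z": 25, "wx": 0, "wy": 0, "wz": 0, "claw": 0.8},
    {"x": -4, "y": -0.7, "z": 50, "wx": 0, "wy": 0, "wz": 0, "claw": 0.8},
    {"x": -4, "y": -0.7, "z": 65, "wx": 0, "wy": 0, "wz": 0, "claw": 0.8},
    {"x": -4, "y": -0.7, "z": 72, "wx": 0, "wy": 0, "wz": 0, "claw": 0.8},
    {"x": -4, "y": -0.7, "z": 77, "wx": 0, "wy": 0, "wz": 0, "claw": 0.8},
    {"x": -4, "y": -0.7, "z": 77, "wx": 0, "wy": 0, "wz": 0, "claw": 0.8},
    {"x": -4, "y": -0.7, "z": 77, "wx": 0, "wy": 0, "wz": 0, "claw": 0.8},
    {"x": -4, "y": -0.7, "z": 77, "wx": 0, "wy": 0, "wz": 0, "claw": 0.8},
  ],
)

```text
clock: 5.25
ee_pos: [0.6396, 0.0523, 0.0153]
orientation: [0.14, 3.136, 0.0]
wrist_force: [-0.1, -0.5, -3.1]
finger_gap: 0.42
grasp_force: 30.0
```

```bash
python3 -c "
from h import *
go(.6379,.0536,.0114,5);print(manip.state()['wrist_force'])"
```

```text
mm [1.8 1.2 3.9] rot [ 0.0003  0.0024 -0.0019] q6 -1.49
[-0.09108819 -0.49415392 -3.12378081]
```

Emit:
carry_out(
  deltas=[
    {"x": 1.5, "y": 1, "z": 2, "wx": 0, "wy": 0, "wz": 0, "claw": 0.8},
    {"x": 1.5, "y": 1, "z": 3, "wx": 0, "wy": 0, "wz": 0, "claw": 0.8},
    {"x": 1.5, "y": 1, "z": 3.5, "wx": 0, "wy": 0, "wz": 0, "claw": 0.8},
    {"x": 1.5, "y": 1, "z": 3.5, "wx": 0, "wy": 0, "wz": 0, "claw": 0.8},
    {"x": 1.5, "y": 1, "z": 3.5, "wx": 0, "wy": 0, "wz": 0, "claw": 0.8},
  ],
)

```text
clock: 5.75
ee_pos: [0.6374, 0.0535, 0.0114]
orientation: [0.14, 3.138, 0.0]
wrist_force: [-1.1, 0.9, 4.4]
finger_gap: 0.421
grasp_force: 30.0
```

```bash
python3 -c "
from h import *
go(.6379,.0536,.0114,5);print(manip.state()['wrist_force'])"
```

```text
mm [-0.5  0.1 -0. ] rot [ 0.0003  0.0007 -0.0019] q6 -1.49
[-1.14496531  0.88154462  4.41296603]
```

Emit:
carry_out(
  deltas=[
    {"x": 0, "y": 0, "z": 0, "wx": 0, "wy": 0, "wz": 0, "claw": 0.35},
    {"x": 0, "y": 0, "z": 0, "wx": 0, "wy": 0, "wz": 0, "claw": 0.35},
    {"x": 0, "y": 0, "z": 0, "wx": 0, "wy": 0, "wz": 0, "claw": 0.35},
    {"x": 0, "y": 0, "z": -20, "wx": 0, "wy": 0, "wz": 0, "claw": 0.35},
    {"x": 0, "y": 0, "z": -60, "wx": 0, "wy": 0, "wz": 0, "claw": 0.35},
    {"x": 0, "y": 0, "z": -100, "wx": 0, "wy": 0, "wz": 0, "claw": 0.35},
    {"x": 0, "y": 0, "z": -120, "wx": 0, "wy": 0, "wz": 0, "claw": 0.35},
    {"x": 0, "y": 0, "z": -120, "wx": 0, "wy": 0, "wz": 0, "claw": 0.35},
  ],
)

```text
clock: 6.55
ee_pos: [0.6399, 0.0533, 0.1353]
orientation: [0.14, 3.129, 0.001]
wrist_force: [0.3, -0.1, -0.0]
finger_gap: 0.652
grasp_force: 0.0
```

```bash
python3 -c "
from h import *
print(manip.state()['finger_gap']);go(.4365,-.0745,.13,5)"
```

```text
0.6516585892171045
mm [ 191.2 -145.4    3.4] rot [ 0.0007  0.0091 -0.002 ] q6 -1.49
```

Emit:
carry_out(
  deltas=[
    {"x": 40, "y": -30, "z": 0, "wx": 0, "wy": 0, "wz": 0, "claw": 0.2},
    {"x": 80, "y": -60, "z": 0, "wx": 0, "wy": 0, "wz": 0, "claw": 0.2},
    {"x": 120, "y": -91, "z": 0, "wx": 0, "wy": 0, "wz": 0, "claw": 0.2},
    {"x": 160, "y": -121, "z": 0, "wx": 0, "wy": 0, "wz": 0, "claw": 0.2},
    {"x": 185, "y": -140, "z": 0, "wx": 0, "wy": 0, "wz": 0, "claw": 0.2},
    {"x": 191, "y": -145, "z": 0, "wx": 0, "wy": 0, "wz": 0, "claw": 0.2},
    {"x": 191, "y": -145, "z": 0, "wx": 0, "wy": 0, "wz": 0, "claw": 0.2},
    {"x": 191, "y": -145, "z": 0, "wx": 0, "wy": 0, "wz": 0, "claw": 0.2},
  ],
)

```text
clock: 7.35
ee_pos: [0.4347, -0.0736, 0.1297]
orientation: [-0.14, -3.138, -0.001]
wrist_force: [-0.1, -0.1, -0.7]
finger_gap: 0.797
grasp_force: 0.0
```

Emit:
carry_out(
  deltas=[
    {"x": 0, "y": 0, "z": 0, "wx": 0, "wy": 0, "wz": 0, "claw": 0.2},
    {"x": 0, "y": 0, "z": 0, "wx": 0, "wy": 0, "wz": 0, "claw": 0.2},
  ],
)

```text
clock: 7.55
ee_pos: [0.4348, -0.0734, 0.1301]
orientation: [-0.138, -3.138, -0.001]
wrist_force: [-0.6, 0.3, 0.4]
finger_gap: 0.802
grasp_force: 0.0
```

```bash
python3 -c "
from h import *
go(.4365,-.0745,.01,5)
crop('top',190,130,290,230,6,'pics/b1.png')
crop('scene',265,130,375,255,6,'pics/b2.png')
a=cv2.imread('pics/b1.png')[:300];b=cv2.imread('pics/b2.png');cv2.imwrite('pics/b1.png',a)
im=get_image('top');c=cv2.resize(im[130:195,190:290,::-1],None,fx=8,fy=8,interpolation=cv2.INTER_CUBIC);cv2.imwrite('pics/b1.png',c)
cv2.imwrite('pics/b2.png',b[:600])
"
```

```text
mm [ -1.8  -1.  120.1] rot [ 0.0004 -0.0006 -0.0006] q6 -1.78
```

View pics/b1.png

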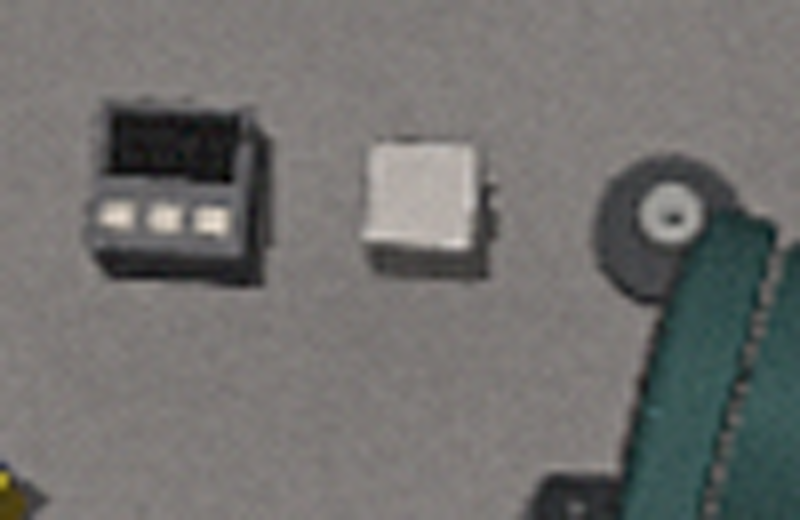

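View pics/b2.png

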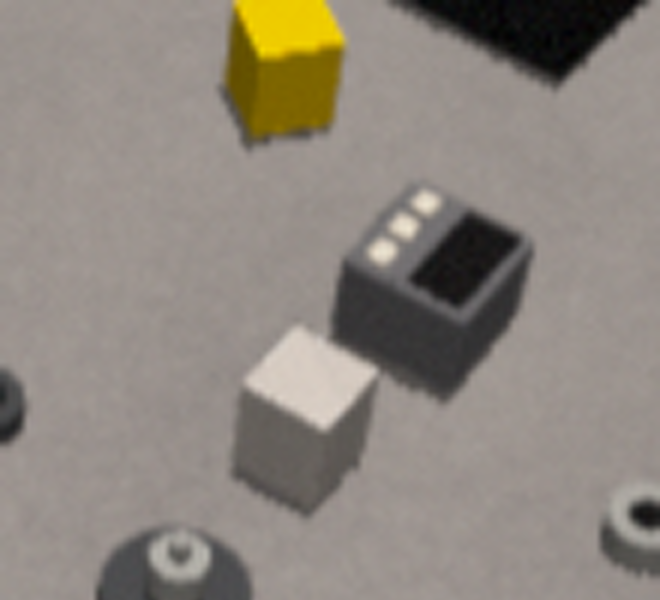

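```bash
python3 - <<'E'
from h import *
np.set_printoptions(precision=4,suppress=True)
f=lambda p,o,k:((p[0]+.5)/k-.5+o[0],(p[1]+.5)/k-.5+o[1])
for nm,t,s,z in [("block",(420,193),(311,378),.05),("readout",(172,176),(440,248),.046),("stem",(672,211),(180,556),.034)]:
    a=atz("top",f(t,(190,130),8),z);b=atz("scene",f(s,(265,130),6),z);print(nm,a,b,(a+b)/2)
q=np.array([atz("top",f(p,(190,130),8),.05) for p in [(372,143),(477,145),(470,247),(362,238)]]);print(q-q.mean(0))
q=np.array([atz("scene",f(p,(265,130),6),.05) for p in [(302,326),(378,372),(322,430),(243,384)]]);print(q-q.mean(0))
E
```

```text
block [0.6359 0.0552] [0.6366 0.053 ] [0.6362 0.0541]
readout [0.6463 0.1491] [0.6473 0.1492] [0.6468 0.1492]
stem [ 0.6309 -0.0399] [ 0.6311 -0.0406] [ 0.631  -0.0403]
[[ 0.0202  0.0179]
 [ 0.0183 -0.0217]
 [-0.0215 -0.0183]
 [-0.0169  0.0222]]
[[-0.0158  0.0225]
 [ 0.0209  0.0169]
 [ 0.016  -0.0218]
 [-0.0211 -0.0176]]
```

Emit:
carry_out(
  deltas=[
    {"x": -1.8, "y": -1, "z": 30, "wx": 0, "wy": 0, "wz": 0, "claw": 0.2},
    {"x": -1.8, "y": -1, "z": 65, "wx": 0, "wy": 0, "wz": 0, "claw": 0.2},
    {"x": -1.8, "y": -1, "z": 95, "wx": 0, "wy": 0, "wz": 0, "claw": 0.2},
    {"x": -1.8, "y": -1, "z": 112, "wx": 0, "wy": 0, "wz": 0, "claw": 0.2},
    {"x": -1.8, "y": -1, "z": 119, "wx": 0, "wy": 0, "wz": 0, "claw": 0.2},
    {"x": -1.8, "y": -1, "z": 119, "wx": 0, "wy": 0, "wz": 0, "claw": 0.2},
    {"x": -1.8, "y": -1, "z": 119, "wx": 0, "wy": 0, "wz": 0, "claw": 0.2},
    {"x": -1.8, "y": -1, "z": 119, "wx": 0, "wy": 0, "wz": 0, "claw": 0.2},
  ],
)

```text
clock: 8.5
ee_pos: [0.4371, -0.0755, 0.0129]
orientation: [0.14, 3.136, -0.001]
wrist_force: [0.0, -0.0, 0.0]
finger_gap: 0.802
grasp_force: 0.0
```

Emit:
carry_out(
  deltas=[
    {"x": 0, "y": 0, "z": 0, "wx": 0, "wy": 0, "wz": 0, "claw": 0.8},
    {"x": 0, "y": 0, "z": 0, "wx": 0, "wy": 0, "wz": 0, "claw": 0.8},
    {"x": 0, "y": 0, "z": 0, "wx": 0, "wy": 0, "wz": 0, "claw": 0.8},
    {"x": 0, "y": 0, "z": 0, "wx": 0, "wy": 0, "wz": 0, "claw": 0.8},
    {"x": 0, "y": 0, "z": 0, "wx": 0, "wy": 0, "wz": 0, "claw": 0.8},
    {"x": 0, "y": 0, "z": 0, "wx": 0, "wy": 0, "wz": 0, "claw": 0.8},
  ],
)

```text
clock: 9.1
ee_pos: [0.4358, -0.0751, 0.0115]
orientation: [0.14, 3.138, 0.0]
wrist_force: [-0.4, 0.8, 1.2]
finger_gap: 0.418
grasp_force: 30.0
```

Emit:
carry_out(
  deltas=[
    {"x": 0, "y": 0, "z": -20, "wx": 0, "wy": 0, "wz": 0, "claw": 0.8},
    {"x": 0, "y": 0, "z": -50, "wx": 0, "wy": 0, "wz": 0, "claw": 0.8},
    {"x": 0, "y": 0, "z": -80, "wx": 0, "wy": 0, "wz": 0, "claw": 0.8},
    {"x": 0, "y": 0, "z": -80, "wx": 0, "wy": 0, "wz": 0, "claw": 0.8},
    {"x": 0, "y": 0, "z": -80, "wx": 0, "wy": 0, "wz": 0, "claw": 0.8},
    {"x": 0, "y": 0, "z": -80, "wx": 0, "wy": 0, "wz": 0, "claw": 0.8},
  ],
)

```text
clock: 9.7
ee_pos: [0.4344, -0.0748, 0.0894]
orientation: [-0.14, -3.135, -0.002]
wrist_force: [0.5, -0.7, -1.4]
finger_gap: 0.418
grasp_force: 30.0
```

```bash
python3 -c "
from h import *
go(.6220,-.1355,.09,5)"
```

```text
mm [-192.2  -43.8   -1.4] rot [ 0.0008 -0.0036 -0.002 ] q6 -1.78
```

Emit:
carry_out(
  deltas=[
    {"x": -30, "y": -7, "z": 0, "wx": 0, "wy": 0, "wz": 0, "claw": 0.8},
    {"x": -70, "y": -16, "z": 0, "wx": 0, "wy": 0, "wz": 0, "claw": 0.8},
    {"x": -110, "y": -25, "z": 0, "wx": 0, "wy": 0, "wz": 0, "claw": 0.8},
    {"x": -150, "y": -34, "z": 0, "wx": 0, "wy": 0, "wz": 0, "claw": 0.8},
    {"x": -180, "y": -41, "z": 0, "wx": 0, "wy": 0, "wz": 0, "claw": 0.8},
    {"x": -192, "y": -44, "z": 0, "wx": 0, "wy": 0, "wz": 0, "claw": 0.8},
    {"x": -192, "y": -44, "z": 0, "wx": 0, "wy": 0, "wz": 0, "claw": 0.8},
    {"x": -192, "y": -44, "z": 0, "wx": 0, "wy": 0, "wz": 0, "claw": 0.8},
  ],
)

```text
clock: 10.5
ee_pos: [0.6216, -0.1356, 0.0891]
orientation: [-0.14, -3.134, -0.002]
wrist_force: [0.4, 0.2, -2.3]
finger_gap: 0.418
grasp_force: 30.0
```

Emit:
carry_out(
  deltas=[
    {"x": 0, "y": 0, "z": 0, "wx": 0, "wy": 0, "wz": 0, "claw": 0.8},
    {"x": 0, "y": 0, "z": 0, "wx": 0, "wy": 0, "wz": 0, "claw": 0.8},
    {"x": 0, "y": 0, "z": 0, "wx": 0, "wy": 0, "wz": 0, "claw": 0.8},
    {"x": 0, "y": 0, "z": 0, "wx": 0, "wy": 0, "wz": 0, "claw": 0.8},
  ],
)

```text
clock: 10.9
ee_pos: [0.6228, -0.136, 0.0919]
orientation: [0.14, 3.138, -0.0]
wrist_force: [0.1, 0.1, -1.3]
finger_gap: 0.415
grasp_force: 30.0
```

```bash
python3 -c "
from h import *
go(.6220,-.1355,.0115,5);crop('top',285,130,365,195,8,'pics/c1.png')"
```

```text
mm [ 0.9  0.4 80.4] rot [-0.      0.0006 -0.0019] q6 -1.79
```

Emit:
carry_out(
  deltas=[
    {"x": 0.9, "y": 0.4, "z": 25, "wx": 0, "wy": 0, "wz": 0, "claw": 0.8},
    {"x": 0.9, "y": 0.4, "z": 50, "wx": 0, "wy": 0, "wz": 0, "claw": 0.8},
    {"x": 0.9, "y": 0.4, "z": 68, "wx": 0, "wy": 0, "wz": 0, "claw": 0.8},
    {"x": 0.9, "y": 0.4, "z": 76, "wx": 0, "wy": 0, "wz": 0, "claw": 0.8},
    {"x": 0.9, "y": 0.4, "z": 76, "wx": 0, "wy": 0, "wz": 0, "claw": 0.8},
    {"x": 0.9, "y": 0.4, "z": 76, "wx": 0, "wy": 0, "wz": 0, "claw": 0.8},
    {"x": 0.9, "y": 0.4, "z": 76, "wx": 0, "wy": 0, "wz": 0, "claw": 0.8},
    {"x": 0.9, "y": 0.4, "z": 76, "wx": 0, "wy": 0, "wz": 0, "claw": 0.8},
  ],
)

```text
clock: 11.75
ee_pos: [0.6232, -0.1359, 0.017]
orientation: [0.14, 3.136, -0.001]
wrist_force: [0.3, -0.6, -1.7]
finger_gap: 0.412
grasp_force: 30.0
```

```bash
python3 -c "
from h import *
go(.6220,-.1355,.0115,5);print(manip.state()['ee_pos'],manip.state()['wrist_force'])"
```

```text
mm [1.3 0.3 5.5] rot [-0.0005  0.0027 -0.002 ] q6 -1.79
[ 0.6232185  -0.13593845  0.01700025] [ 0.32614569 -0.60793941 -1.65792472]
```

Emit:
carry_out(
  deltas=[
    {"x": 0.6, "y": 0.3, "z": 3, "wx": 0, "wy": 0, "wz": 0, "claw": 0.8},
    {"x": 0.6, "y": 0.3, "z": 4.5, "wx": 0, "wy": 0, "wz": 0, "claw": 0.8},
    {"x": 0.6, "y": 0.3, "z": 5, "wx": 0, "wy": 0, "wz": 0, "claw": 0.8},
    {"x": 0.6, "y": 0.3, "z": 5, "wx": 0, "wy": 0, "wz": 0, "claw": 0.8},
    {"x": 0.6, "y": 0.3, "z": 5, "wx": 0, "wy": 0, "wz": 0, "claw": 0.8},
  ],
)

```text
clock: 12.25
ee_pos: [0.622, -0.1353, 0.0115]
orientation: [0.14, 3.137, -0.0]
wrist_force: [-2.4, 1.4, 5.6]
finger_gap: 0.42
grasp_force: 30.0
```

Emit:
carry_out(
  deltas=[
    {"x": 0, "y": 0, "z": 0, "wx": 0, "wy": 0, "wz": 0, "claw": 0.35},
    {"x": 0, "y": 0, "z": 0, "wx": 0, "wy": 0, "wz": 0, "claw": 0.35},
    {"x": 0, "y": 0, "z": 0, "wx": 0, "wy": 0, "wz": 0, "claw": 0.35},
    {"x": 0, "y": 0, "z": -20, "wx": 0, "wy": 0, "wz": 0, "claw": 0.35},
    {"x": 0, "y": 0, "z": -60, "wx": 0, "wy": 0, "wz": 0, "claw": 0.35},
    {"x": 0, "y": 0, "z": -100, "wx": 0, "wy": 0, "wz": 0, "claw": 0.35},
    {"x": 0, "y": 0, "z": -120, "wx": 0, "wy": 0, "wz": 0, "claw": 0.35},
    {"x": 0, "y": 0, "z": -120, "wx": 0, "wy": 0, "wz": 0, "claw": 0.35},
  ],
)

```text
clock: 13.05
ee_pos: [0.6241, -0.1361, 0.135]
orientation: [0.14, 3.13, -0.003]
wrist_force: [-0.4, -0.3, -0.6]
finger_gap: 0.649
grasp_force: 0.0
```

```bash
python3 -c "
from h import *
go(.5571,-.3879,.13,88.4)"
```

```text
mm [  44.3 -256.8    5. ] rot [0.0046 0.0081 1.4536] q6 -1.78
```

```bash
python3 -c "
from h import *
go(.5571,-.3879,.12,1.7)"
```

```text
mm [  44.4 -256.8   15. ] rot [-0.002   0.0083 -0.0595] q6 -1.78
```

Emit:
carry_out(
  deltas=[
    {"x": 7, "y": -40, "z": 0, "wx": 0, "wy": 0, "wz": -0.06, "claw": 0.2},
    {"x": 14, "y": -80, "z": 0, "wx": 0, "wy": 0, "wz": -0.06, "claw": 0.2},
    {"x": 21, "y": -120, "z": 0, "wx": 0, "wy": 0, "wz": -0.06, "claw": 0.2},
    {"x": 28, "y": -160, "z": 0, "wx": 0, "wy": 0, "wz": -0.06, "claw": 0.2},
    {"x": 35, "y": -200, "z": 5, "wx": 0, "wy": 0, "wz": -0.06, "claw": 0.2},
    {"x": 42, "y": -240, "z": 10, "wx": 0, "wy": 0, "wz": -0.06, "claw": 0.2},
    {"x": 44, "y": -257, "z": 10, "wx": 0, "wy": 0, "wz": -0.06, "claw": 0.2},
    {"x": 44, "y": -257, "z": 10, "wx": 0, "wy": 0, "wz": -0.06, "claw": 0.2},
  ],
)

```text
clock: 13.85
ee_pos: [0.5533, -0.3888, 0.1175]
orientation: [-0.051, -3.138, -0.004]
wrist_force: [0.4, 0.6, 0.5]
finger_gap: 0.801
grasp_force: 0.0
```

Emit:
carry_out(
  deltas=[
    {"x": 0, "y": 0, "z": 0, "wx": 0, "wy": 0, "wz": 0, "claw": 0.2},
    {"x": 0, "y": 0, "z": 0, "wx": 0, "wy": 0, "wz": 0, "claw": 0.2},
    {"x": 0, "y": 0, "z": 0, "wx": 0, "wy": 0, "wz": 0, "claw": 0.2},
  ],
)

```text
clock: 14.15
ee_pos: [0.5559, -0.3856, 0.1209]
orientation: [0.042, 3.141, 0.0]
wrist_force: [0.2, 0.4, 0.2]
finger_gap: 0.801
grasp_force: 0.0
```

```bash
python3 -c "
from h import *
go(.5571,-.3879,.002,1.7)
c=get_image('top')[135:185,195:355,::-1];c=cv2.resize(c,None,fx=5,fy=5,interpolation=cv2.INTER_CUBIC)
s=get_image('scene')[150:305,215:375,::-1];s=cv2.resize(s,None,fx=2,fy=2,interpolation=cv2.INTER_CUBIC)
im=np.zeros((570,800,3),np.uint8);im[:250]=c;im[255:565,:320]=s;cv2.imwrite('pics/d.png',im)"
```

```text
mm [ -1.2  -2.3 118.9] rot [0.0001 0.0007 0.0029] q6 -2.23
```

View pics/d.png

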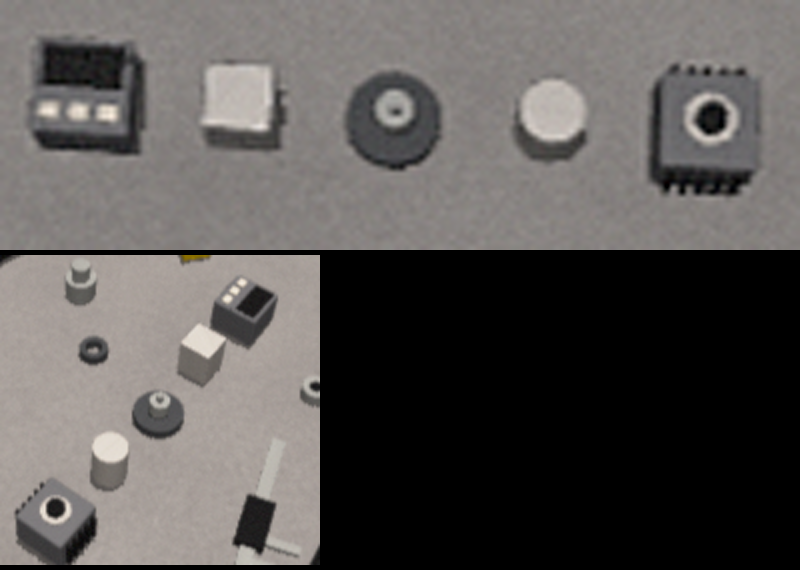

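```bash
python3 - <<'E'
from h import *
np.set_printoptions(precision=4,suppress=True)
T=get_image('top');S=get_image('scene')
def top(im,x0,y0,x1,y1,th):
    c=cv2.resize(cv2.cvtColor(im,cv2.COLOR_RGB2GRAY)[y0:y1,x0:x1],None,fx=8,fy=8,interpolation=cv2.INTER_CUBIC)
    n,l,st,ce=cv2.connectedComponentsWithStats((c>th).astype(np.uint8));i=1+np.argmax(st[1:,4])
    m=cv2.moments((l==i).astype(np.uint8),True);return (np.array([m['m10'],m['m01']])/m['m00']+.5)/8-.5+[x0,y0],st[i]/8
for nm,t,s in[("block",(230,140,257,168),(298,180,330,220)),("post",(294,145,318,170),(255,232,285,272))]:
    for th in(150,165):
        a,sa=top(T,*t,th);b,sb=top(S,*s,th);A=atz("top",a,.05);B=atz("scene",b,.05);print(nm,th,A,B,(A+B)/2,sa[2:4],sb[2:4])
E
```

```text
block 150 [0.6355 0.0549] [0.6369 0.03  ] [0.6362 0.0424] [14.375 13.25 ] [32. 40.]
block 165 [0.6354 0.0548] [0.6355 0.0535] [0.6354 0.0542] [13.875 12.875] [22.375 17.875]
post 150 [ 0.6218 -0.1343] [ 0.6266 -0.144 ] [ 0.6242 -0.1392] [13.25 12.25] [30. 40.]
post 165 [ 0.6216 -0.1342] [ 0.621  -0.1345] [ 0.6213 -0.1344] [12.5   11.875] [19.25 16.5 ]
```

The post is within 1 mm of its spot. The block sits about 2.5 mm short across the line, so I'll mend it with a crosswise squeeze.

```bash
python3 -c "
from h import *
go(.638,.0541,.13,94.99)"
```

```text
mm [-70.2 442.8  -9.3] rot [-5.0000e-04  3.0000e-04 -1.5117e+00] q6 -2.23
```

Emit:
carry_out(
  deltas=[
    {"x": -70, "y": 443, "z": -12, "wx": 0, "wy": 0, "wz": 1.63, "claw": 0.2},
    {"x": -70, "y": 443, "z": -12, "wx": 0, "wy": 0, "wz": 1.63, "claw": 0.2},
    {"x": -70, "y": 443, "z": -12, "wx": 0, "wy": 0, "wz": 1.63, "claw": 0.2},
    {"x": -70, "y": 443, "z": -12, "wx": 0, "wy": 0, "wz": 1.63, "claw": 0.2},
    {"x": -70, "y": 443, "z": -12, "wx": 0, "wy": 0, "wz": 1.63, "claw": 0.2},
    {"x": -70, "y": 443, "z": -12, "wx": 0, "wy": 0, "wz": 1.63, "claw": 0.2},
    {"x": -70, "y": 443, "z": -12, "wx": 0, "wy": 0, "wz": 1.63, "claw": 0.2},
    {"x": -70, "y": 443, "z": -12, "wx": 0, "wy": 0, "wz": 1.63, "claw": 0.2},
  ],
)

```text
clock: 15.15
ee_pos: [0.6269, -0.0041, 0.1313]
orientation: [1.771, 2.594, 0.001]
wrist_force: [1.0, 0.1, 0.0]
finger_gap: 0.799
grasp_force: 0.0
```

```bash
python3 -c "
from h import *
go(.638,.0541,.13,94.99)"
```

```text
mm [50.2 31.5  1.3] rot [9.000e-04 1.000e-04 4.594e-01] q6 -0.47
```

Emit:
carry_out(
  deltas=[
    {"x": 50, "y": 31.5, "z": 1, "wx": 0, "wy": 0, "wz": 0.459, "claw": 0.2},
    {"x": 50, "y": 31.5, "z": 1, "wx": 0, "wy": 0, "wz": 0.459, "claw": 0.2},
    {"x": 50, "y": 31.5, "z": 1, "wx": 0, "wy": 0, "wz": 0.459, "claw": 0.2},
    {"x": 50, "y": 31.5, "z": 1, "wx": 0, "wy": 0, "wz": 0.459, "claw": 0.2},
    {"x": 50, "y": 31.5, "z": 1, "wx": 0, "wy": 0, "wz": 0.459, "claw": 0.2},
    {"x": 50, "y": 31.5, "z": 1, "wx": 0, "wy": 0, "wz": 0.459, "claw": 0.2},
    {"x": 50, "y": 31.5, "z": 1, "wx": 0, "wy": 0, "wz": 0.459, "claw": 0.2},
  ],
)

```text
clock: 15.85
ee_pos: [0.6376, 0.0512, 0.1299]
orientation: [2.309, 2.13, 0.0]
wrist_force: [0.9, -0.0, 0.1]
finger_gap: 0.802
grasp_force: 0.0
```

```bash
python3 -c "
from h import *
go(.638,.0541,.015,94.99)"
```

```text
mm [2.900e+00 1.000e-01 1.149e+02] rot [ 0.0001 -0.0001  0.0064] q6 0.07
```

Emit:
carry_out(
  deltas=[
    {"x": 2.9, "y": 0, "z": 30, "wx": 0, "wy": 0, "wz": 0.006, "claw": 0.2},
    {"x": 2.9, "y": 0, "z": 65, "wx": 0, "wy": 0, "wz": 0.006, "claw": 0.2},
    {"x": 2.9, "y": 0, "z": 95, "wx": 0, "wy": 0, "wz": 0.006, "claw": 0.2},
    {"x": 2.9, "y": 0, "z": 110, "wx": 0, "wy": 0, "wz": 0.006, "claw": 0.2},
    {"x": 2.9, "y": 0, "z": 114, "wx": 0, "wy": 0, "wz": 0.006, "claw": 0.2},
    {"x": 2.9, "y": 0, "z": 114, "wx": 0, "wy": 0, "wz": 0.006, "claw": 0.2},
    {"x": 2.9, "y": 0, "z": 114, "wx": 0, "wy": 0, "wz": 0.006, "claw": 0.2},
    {"x": 2.9, "y": 0, "z": 114, "wx": 0, "wy": 0, "wz": 0.006, "claw": 0.2},
  ],
)

```text
clock: 16.65
ee_pos: [0.6394, 0.0547, 0.0181]
orientation: [2.314, 2.121, 0.005]
wrist_force: [0.4, 1.0, 0.1]
finger_gap: 0.798
grasp_force: 0.0
```

Emit:
carry_out(
  deltas=[
    {"x": 0, "y": 0, "z": 0, "wx": 0, "wy": 0, "wz": 0, "claw": 0.5},
    {"x": 0, "y": 0, "z": 0, "wx": 0, "wy": 0, "wz": 0, "claw": 0.7},
    {"x": 0, "y": 0, "z": 0, "wx": 0, "wy": 0, "wz": 0, "claw": 0.7},
    {"x": 0, "y": 0, "z": 0, "wx": 0, "wy": 0, "wz": 0, "claw": 0.7},
    {"x": 0, "y": 0, "z": 0, "wx": 0, "wy": 0, "wz": 0, "claw": 0.7},
    {"x": 0, "y": 0, "z": 0, "wx": 0, "wy": 0, "wz": 0, "claw": 0.7},
  ],
)

```text
clock: 17.25
ee_pos: [0.637, 0.0548, 0.0158]
orientation: [-2.315, -2.122, 0.002]
wrist_force: [-3.2, 0.5, 2.7]
finger_gap: 0.417
grasp_force: 30.0
```

```bash
python3 -c "
from h import *
go(.638,.0541,.015,94.99)"
```

```text
mm [-0.6  1.   0.8] rot [-0.0018 -0.      0.0002] q6 0.08
```

Emit:
carry_out(
  deltas=[
    {"x": -0.5, "y": 1.2, "z": 0, "wx": 0, "wy": 0, "wz": 0, "claw": 0.7},
    {"x": -0.5, "y": 1.2, "z": 0, "wx": 0, "wy": 0, "wz": 0, "claw": 0.7},
    {"x": -0.5, "y": 1.2, "z": 0, "wx": 0, "wy": 0, "wz": 0, "claw": 0.7},
  ],
)

```text
clock: 17.55
ee_pos: [0.639, 0.0542, 0.0158]
orientation: [-2.316, -2.122, -0.0]
wrist_force: [-3.2, 0.7, 1.6]
finger_gap: 0.422
grasp_force: 30.0
```

Emit:
carry_out(
  deltas=[
    {"x": 0, "y": 0, "z": 0, "wx": 0, "wy": 0, "wz": 0, "claw": 0.35},
    {"x": 0, "y": 0, "z": 0, "wx": 0, "wy": 0, "wz": 0, "claw": 0.35},
    {"x": 0, "y": 0, "z": 0, "wx": 0, "wy": 0, "wz": 0, "claw": 0.35},
    {"x": 0, "y": 0, "z": -20, "wx": 0, "wy": 0, "wz": 0, "claw": 0.35},
    {"x": 0, "y": 0, "z": -60, "wx": 0, "wy": 0, "wz": 0, "claw": 0.35},
    {"x": 0, "y": 0, "z": -100, "wx": 0, "wy": 0, "wz": 0, "claw": 0.2},
    {"x": 0, "y": 0, "z": -115, "wx": 0, "wy": 0, "wz": 0, "claw": 0.2},
    {"x": 0, "y": 0, "z": -115, "wx": 0, "wy": 0, "wz": 0, "claw": 0.2},
  ],
)

```text
clock: 18.35
ee_pos: [0.6412, 0.054, 0.1343]
orientation: [2.312, 2.119, 0.008]
wrist_force: [-0.8, 0.9, -0.4]
finger_gap: 0.8
grasp_force: 0.0
```

```bash
python3 -c "
from h import *
go(.5571,-.3879,.12,1.7)"
```

```text
mm [-447.6  -45.4   13.7] rot [ 0.0053 -0.006   1.5134] q6 0.08
```

Emit:
carry_out(
  deltas=[
    {"x": -447, "y": -45, "z": 8, "wx": 0, "wy": 0, "wz": 1.513, "claw": 0.2},
    {"x": -447, "y": -45, "z": 8, "wx": 0, "wy": 0, "wz": 1.513, "claw": 0.2},
    {"x": -447, "y": -45, "z": 8, "wx": 0, "wy": 0, "wz": 1.513, "claw": 0.2},
    {"x": -447, "y": -45, "z": 8, "wx": 0, "wy": 0, "wz": 1.513, "claw": 0.2},
    {"x": -447, "y": -45, "z": 8, "wx": 0, "wy": 0, "wz": 1.513, "claw": 0.2},
    {"x": -447, "y": -45, "z": 8, "wx": 0, "wy": 0, "wz": 1.513, "claw": 0.2},
    {"x": -447, "y": -45, "z": 8, "wx": 0, "wy": 0, "wz": 1.513, "claw": 0.2},
    {"x": -447, "y": -45, "z": 8, "wx": 0, "wy": 0, "wz": 1.513, "claw": 0.2},
  ],
)

```text
clock: 19.15
ee_pos: [0.5626, -0.3399, 0.1199]
orientation: [-3.108, -0.434, 0.006]
wrist_force: [-0.4, -0.6, -0.3]
finger_gap: 0.797
grasp_force: 0.0
```

```bash
python3 -c "
from h import *
go(.5571,-.3879,.12,1.7)"
```

```text
mm [-18.5  44.6  -0.3] rot [-0.0036  0.0036  0.3071] q6 0.66
```

Emit:
carry_out(
  deltas=[
    {"x": -18.5, "y": 44.6, "z": 0, "wx": 0, "wy": 0, "wz": 0.307, "claw": 0.2},
    {"x": -18.5, "y": 44.6, "z": 0, "wx": 0, "wy": 0, "wz": 0.307, "claw": 0.2},
    {"x": -18.5, "y": 44.6, "z": 0, "wx": 0, "wy": 0, "wz": 0.307, "claw": 0.2},
    {"x": -18.5, "y": 44.6, "z": 0, "wx": 0, "wy": 0, "wz": 0.307, "claw": 0.2},
    {"x": -18.5, "y": 44.6, "z": 0, "wx": 0, "wy": 0, "wz": 0.307, "claw": 0.2},
    {"x": -18.5, "y": 44.6, "z": 0, "wx": 0, "wy": 0, "wz": 0.307, "claw": 0.2},
    {"x": -18.5, "y": 44.6, "z": 0, "wx": 0, "wy": 0, "wz": 0.307, "claw": 0.2},
  ],
)

```text
clock: 19.85
ee_pos: [0.5597, -0.3859, 0.1239]
orientation: [3.141, -0.033, 0.0]
wrist_force: [-0.4, -0.2, -0.4]
finger_gap: 0.801
grasp_force: 0.0
```

```bash
python3 -c "
from h import *
go(.5571,-.3879,.002,1.7)"
```

```text
mm [ -2.6   2.  121.9] rot [ 0.0001 -0.0003  0.0087] q6 0.9
```

Emit:
carry_out(
  deltas=[
    {"x": -2.6, "y": 2, "z": 35, "wx": 0, "wy": 0, "wz": 0.0087, "claw": 0.2},
    {"x": -2.6, "y": 2, "z": 70, "wx": 0, "wy": 0, "wz": 0.0087, "claw": 0.2},
    {"x": -2.6, "y": 2, "z": 95, "wx": 0, "wy": 0, "wz": 0.0087, "claw": 0.2},
    {"x": -2.6, "y": 2, "z": 110, "wx": 0, "wy": 0, "wz": 0.0087, "claw": 0.2},
    {"x": -2.6, "y": 2, "z": 115, "wx": 0, "wy": 0, "wz": 0.0087, "claw": 0.2},
    {"x": -2.6, "y": 2, "z": 115, "wx": 0, "wy": 0, "wz": 0.0087, "claw": 0.2},
    {"x": -2.6, "y": 2, "z": 115, "wx": 0, "wy": 0, "wz": 0.0087, "claw": 0.2},
    {"x": -2.6, "y": 2, "z": 115, "wx": 0, "wy": 0, "wz": 0.0087, "claw": 0.2},
  ],
)

```text
clock: 20.65
ee_pos: [0.5578, -0.3897, 0.0109]
orientation: [3.139, -0.05, 0.005]
wrist_force: [0.0, 0.6, 0.2]
finger_gap: 0.804
grasp_force: 0.0
```

```bash
python3 -c "
from h import *
go(.5571,-.3879,.0025,1.7)"
```

```text
mm [-0.7 -1.8  8.4] rot [ 0.0023 -0.003  -0.0022] q6 0.91
```

Emit:
carry_out(
  deltas=[
    {"x": -0.5, "y": -1, "z": 6, "wx": 0, "wy": 0, "wz": 0, "claw": 0.2},
    {"x": -0.5, "y": -1, "z": 6, "wx": 0, "wy": 0, "wz": 0, "claw": 0.2},
    {"x": -0.5, "y": -1, "z": 6, "wx": 0, "wy": 0, "wz": 0, "claw": 0.2},
    {"x": -0.5, "y": -1, "z": 6, "wx": 0, "wy": 0, "wz": 0, "claw": 0.5},
    {"x": -0.5, "y": -1, "z": 6, "wx": 0, "wy": 0, "wz": 0, "claw": 0.9},
    {"x": -0.5, "y": -1, "z": 6, "wx": 0, "wy": 0, "wz": 0, "claw": 0.9},
    {"x": -0.5, "y": -1, "z": 6, "wx": 0, "wy": 0, "wz": 0, "claw": 0.9},
    {"x": -0.5, "y": -1, "z": 6, "wx": 0, "wy": 0, "wz": 0, "claw": 0.9},
  ],
)

```text
clock: 21.45
ee_pos: [0.5562, -0.3878, 0.0027]
orientation: [-3.141, 0.05, -0.0]
wrist_force: [0.3, 0.8, -0.5]
finger_gap: 0.413
grasp_force: 0.0
```

Emit:
carry_out(
  deltas=[
    {"x": 0, "y": 0, "z": 0, "wx": 0, "wy": 0, "wz": 0, "claw": 0.9},
    {"x": 0, "y": 0, "z": 0, "wx": 0, "wy": 0, "wz": 0, "claw": 0.9},
  ],
)

```text
clock: 21.65
ee_pos: [0.5562, -0.3878, 0.0027]
orientation: [-3.141, 0.05, -0.0]
wrist_force: [-0.2, 0.2, -0.1]
finger_gap: 0.241
grasp_force: 0.0
```

Emit:
carry_out(
  deltas=[
    {"x": 0, "y": 0, "z": -15, "wx": 0, "wy": 0, "wz": 0, "claw": 0.9},
    {"x": 0, "y": 0, "z": -40, "wx": 0, "wy": 0, "wz": 0, "claw": 0.9},
    {"x": 0, "y": 0, "z": -70, "wx": 0, "wy": 0, "wz": 0, "claw": 0.9},
    {"x": 0, "y": 0, "z": -100, "wx": 0, "wy": 0, "wz": 0, "claw": 0.9},
    {"x": 0, "y": 0, "z": -110, "wx": 0, "wy": 0, "wz": 0, "claw": 0.9},
    {"x": 0, "y": 0, "z": -110, "wx": 0, "wy": 0, "wz": 0, "claw": 0.9},
    {"x": 0, "y": 0, "z": -110, "wx": 0, "wy": 0, "wz": 0, "claw": 0.9},
  ],
)

```text
clock: 22.35
ee_pos: [0.5557, -0.3874, 0.1116]
orientation: [-3.14, 0.05, 0.002]
wrist_force: [-0.5, 1.5, 0.1]
finger_gap: 0.099
grasp_force: 0.0
```

```bash
python3 -c "
from h import *
go(.6297,-.0405,.11,94.99)
t=get_image('scene')[150:384,80:320,::-1];cv2.imwrite('pics/e.png',cv2.resize(t,None,fx=2,fy=2))"
```

```text
mm [  62.9 -349.     1.9] rot [-1.8000e-03  2.0000e-04 -1.5156e+00] q6 0.91
```

View pics/e.png

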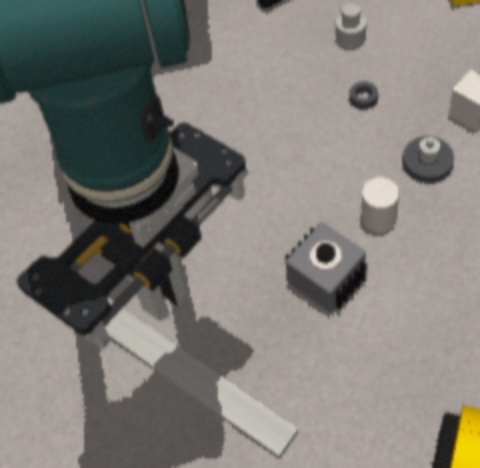

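The scene crop shows the bar still on the bench, px (135,312)–(225,370), and the fingers empty. They closed past 30 mm without contact, so the gripping part of the pads passed above the 10 mm bar. I'll check that the bar hasn't moved, then retry lower.

```bash
python3 - <<'E'
from h import *
a=cv2.imread('pics/top0.png')[130:230,370:405].astype(int);b=get_image('top')[130:230,370:405,::-1].astype(int)
cv2.imwrite('pics/f.png',np.hstack([cv2.resize(cv2.imread('pics/scene0.png')[270:384,100:260],None,fx=2.4,fy=2.4),cv2.resize(get_image('scene')[270:384,100:260,::-1],None,fx=2.4,fy=2.4)]))
go(.5571,-.3879,.01,1.7)
E
```

```text
mm [  2.3   1.2 100. ] rot [-0.0028  0.0034 -0.0023] q6 0.91
```

View pics/f.png

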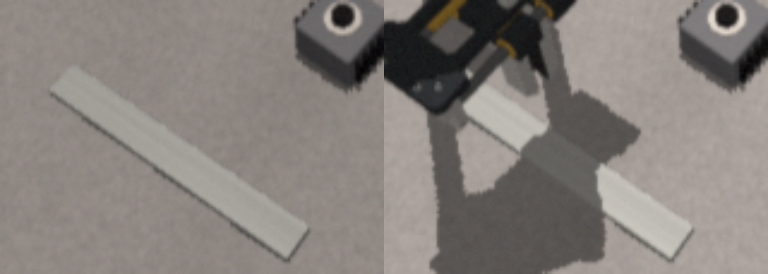

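The bar hasn't moved: its far end is at the same crop pixels, (295,245), before and after. I'll reopen and go down to the bench.

Emit:
carry_out(
  deltas=[
    {"x": 2, "y": 1, "z": 0, "wx": 0, "wy": 0, "wz": 0, "claw": 0.2},
    {"x": 2, "y": 1, "z": 0, "wx": 0, "wy": 0, "wz": 0, "claw": 0.2},
    {"x": 2, "y": 1, "z": 0, "wx": 0, "wy": 0, "wz": 0, "claw": 0.2},
    {"x": 2, "y": 1, "z": 0, "wx": 0, "wy": 0, "wz": 0, "claw": 0.2},
    {"x": 2, "y": 1, "z": 0, "wx": 0, "wy": 0, "wz": 0, "claw": 0.2},
    {"x": 2, "y": 1, "z": 0, "wx": 0, "wy": 0, "wz": 0, "claw": 0.2},
    {"x": 2, "y": 1, "z": 0, "wx": 0, "wy": 0, "wz": 0, "claw": 0.2},
    {"x": 2, "y": 1, "z": 30, "wx": 0, "wy": 0, "wz": 0, "claw": 0.2},
  ],
)

```text
clock: 23.3
ee_pos: [0.561, -0.3912, 0.0884]
orientation: [3.134, -0.05, 0.014]
wrist_force: [0.2, -0.7, 1.2]
finger_gap: 0.744
grasp_force: 0.0
```

Emit:
carry_out(
  deltas=[
    {"x": 0, "y": 0, "z": 30, "wx": 0, "wy": 0, "wz": 0, "claw": 0.2},
    {"x": 0, "y": 0, "z": 55, "wx": 0, "wy": 0, "wz": 0, "claw": 0.2},
    {"x": 0, "y": 0, "z": 70, "wx": 0, "wy": 0, "wz": 0, "claw": 0.2},
    {"x": 0, "y": 0, "z": 75, "wx": 0, "wy": 0, "wz": 0, "claw": 0.2},
    {"x": 0, "y": 0, "z": 75, "wx": 0, "wy": 0, "wz": 0, "claw": 0.2},
    {"x": 0, "y": 0, "z": 75, "wx": 0, "wy": 0, "wz": 0, "claw": 0.2},
    {"x": 0, "y": 0, "z": 75, "wx": 0, "wy": 0, "wz": 0, "claw": 0.2},
  ],
)

```text
clock: 24.0
ee_pos: [0.5592, -0.3897, 0.0098]
orientation: [3.139, -0.05, 0.004]
wrist_force: [-0.4, 0.8, -0.1]
finger_gap: 0.802
grasp_force: 0.0
```

```bash
python3 -c "
from h import *
go(.5571,-.3879,.000,1.7)"
```

```text
mm [-2.2 -1.7  9.8] rot [ 0.0021 -0.0028 -0.0022] q6 0.91
```

Emit:
carry_out(
  deltas=[
    {"x": -1.5, "y": -0.5, "z": 4, "wx": 0, "wy": 0, "wz": 0, "claw": 0.2},
    {"x": -1.5, "y": -0.5, "z": 7, "wx": 0, "wy": 0, "wz": 0, "claw": 0.2},
    {"x": -1.5, "y": -0.5, "z": 7.5, "wx": 0, "wy": 0, "wz": 0, "claw": 0.2},
    {"x": -1.5, "y": -0.5, "z": 7.5, "wx": 0, "wy": 0, "wz": 0, "claw": 0.2},
    {"x": -1.5, "y": -0.5, "z": 7.5, "wx": 0, "wy": 0, "wz": 0, "claw": 0.2},
  ],
)

```text
clock: 24.5
ee_pos: [0.5566, -0.3883, 0.0001]
orientation: [-3.141, 0.05, 0.0]
wrist_force: [0.1, -0.4, 0.9]
finger_gap: 0.798
grasp_force: 0.0
```

```bash
python3 -c "
from h import *
go(.5571,-.3879,.000,1.7);print(manip.state()['wrist_force'])"
```

```text
mm [ 0.4 -0.4  0.1] rot [-0.0001  0.     -0.0022] q6 0.91
[ 0.05507473 -0.42472815  0.92080914]
```

Emit:
carry_out(
  deltas=[
    {"x": 0, "y": 0, "z": 0, "wx": 0, "wy": 0, "wz": 0, "claw": 0.85},
    {"x": 0, "y": 0, "z": 0, "wx": 0, "wy": 0, "wz": 0, "claw": 0.85},
    {"x": 0, "y": 0, "z": 0, "wx": 0, "wy": 0, "wz": 0, "claw": 0.85},
    {"x": 0, "y": 0, "z": 0, "wx": 0, "wy": 0, "wz": 0, "claw": 0.85},
    {"x": 0, "y": 0, "z": 0, "wx": 0, "wy": 0, "wz": 0, "claw": 0.85},
    {"x": 0, "y": 0, "z": 0, "wx": 0, "wy": 0, "wz": 0, "claw": 0.85},
    {"x": 0, "y": 0, "z": 0, "wx": 0, "wy": 0, "wz": 0, "claw": 0.85},
    {"x": 0, "y": 0, "z": 0, "wx": 0, "wy": 0, "wz": 0, "claw": 0.85},
  ],
)

```text
clock: 25.3
ee_pos: [0.5566, -0.3883, 0.0001]
orientation: [-3.141, 0.05, -0.0]
wrist_force: [0.6, -0.9, -0.7]
finger_gap: 0.169
grasp_force: 0.0
```

```bash
python3 -c "
from h import *
crop('scene',90,240,250,384,5,'pics/g.png')
b=cv2.imread('pics/g.png');cv2.imwrite('pics/g.png',cv2.resize(b,(660,594)))"
```

```text
(no output)
```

View pics/g.png

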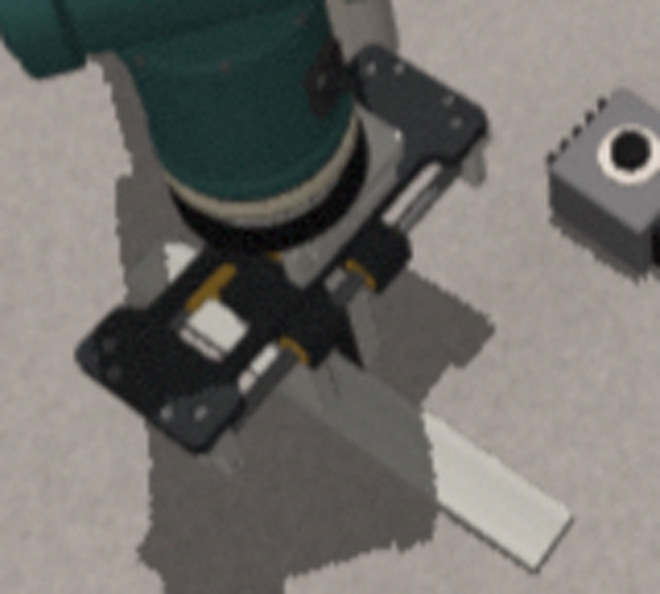

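The fingers shut above the bar again (near finger at about (370,350), bar undisturbed), and there was no bench contact at TCP z = 0. So the real tips are higher than I assumed. I'll reopen and feel downward in small steps, watching the force.

Emit:
carry_out(
  deltas=[
    {"x": 0, "y": 0, "z": 0, "wx": 0, "wy": 0, "wz": 0, "claw": 0.45},
    {"x": 0, "y": 0, "z": 0, "wx": 0, "wy": 0, "wz": 0, "claw": 0.45},
    {"x": 0, "y": 0, "z": 0, "wx": 0, "wy": 0, "wz": 0, "claw": 0.45},
    {"x": 0, "y": 0, "z": 0, "wx": 0, "wy": 0, "wz": 0, "claw": 0.45},
    {"x": 0, "y": 0, "z": 0, "wx": 0, "wy": 0, "wz": 0, "claw": 0.45},
    {"x": 0, "y": 0, "z": 0.7, "wx": 0, "wy": 0, "wz": 0, "claw": 0.45},
    {"x": 0, "y": 0, "z": 1.3, "wx": 0, "wy": 0, "wz": 0, "claw": 0.45},
    {"x": 0, "y": 0, "z": 1.5, "wx": 0, "wy": 0, "wz": 0, "claw": 0.45},
  ],
)

```text
clock: 26.15
ee_pos: [0.5566, -0.3882, -0.0015]
orientation: [-3.141, 0.05, 0.0]
wrist_force: [-0.2, -0.2, -0.2]
finger_gap: 0.552
grasp_force: 0.0
```

Emit:
carry_out(
  deltas=[
    {"x": 0, "y": 0, "z": 0.5, "wx": 0, "wy": 0, "wz": 0, "claw": 0.45},
    {"x": 0, "y": 0, "z": 0.5, "wx": 0, "wy": 0, "wz": 0, "claw": 0.45},
    {"x": 0, "y": 0, "z": 0.5, "wx": 0, "wy": 0, "wz": 0, "claw": 0.45},
  ],
)

```text
clock: 26.45
ee_pos: [0.5566, -0.3883, -0.0019]
orientation: [-3.141, 0.05, 0.0]
wrist_force: [0.0, 1.1, -0.1]
finger_gap: 0.547
grasp_force: 0.0
```

Emit:
carry_out(
  deltas=[
    {"x": 0, "y": 0, "z": 0.7, "wx": 0, "wy": 0, "wz": 0, "claw": 0.45},
    {"x": 0, "y": 0, "z": 1.4, "wx": 0, "wy": 0, "wz": 0, "claw": 0.45},
    {"x": 0, "y": 0, "z": 2, "wx": 0, "wy": 0, "wz": 0, "claw": 0.45},
    {"x": 0, "y": 0, "z": 2, "wx": 0, "wy": 0, "wz": 0, "claw": 0.45},
  ],
)

```text
clock: 26.85
ee_pos: [0.5565, -0.3882, -0.004]
orientation: [-3.141, 0.05, 0.0]
wrist_force: [-0.5, 0.6, -0.1]
finger_gap: 0.551
grasp_force: 0.0
```

Emit:
carry_out(
  deltas=[
    {"x": 0, "y": 0, "z": 0.7, "wx": 0, "wy": 0, "wz": 0, "claw": 0.45},
    {"x": 0, "y": 0, "z": 1.4, "wx": 0, "wy": 0, "wz": 0, "claw": 0.45},
    {"x": 0, "y": 0, "z": 2, "wx": 0, "wy": 0, "wz": 0, "claw": 0.45},
    {"x": 0, "y": 0, "z": 2, "wx": 0, "wy": 0, "wz": 0, "claw": 0.45},
  ],
)

```text
clock: 27.25
ee_pos: [0.5566, -0.3882, -0.006]
orientation: [-3.141, 0.05, 0.0]
wrist_force: [-0.0, -0.1, 0.2]
finger_gap: 0.548
grasp_force: 0.0
```

Emit:
carry_out(
  deltas=[
    {"x": 0, "y": 0, "z": 0, "wx": 0, "wy": 0, "wz": 0, "claw": 0.75},
    {"x": 0, "y": 0, "z": 0, "wx": 0, "wy": 0, "wz": 0, "claw": 0.75},
    {"x": 0, "y": 0, "z": 0, "wx": 0, "wy": 0, "wz": 0, "claw": 0.75},
    {"x": 0, "y": 0, "z": 0, "wx": 0, "wy": 0, "wz": 0, "claw": 0.75},
    {"x": 0, "y": 0, "z": 0, "wx": 0, "wy": 0, "wz": 0, "claw": 0.75},
  ],
)

```text
clock: 27.75
ee_pos: [0.5567, -0.3883, -0.0058]
orientation: [-3.141, 0.05, -0.0]
wrist_force: [-0.3, 0.6, -0.7]
finger_gap: 0.25
grasp_force: 0.0
```

The fingers are now closed over the bar. I'll feel down to its top, which gives the true tip height.

Emit:
carry_out(
  deltas=[
    {"x": 0, "y": 0, "z": 0.5, "wx": 0, "wy": 0, "wz": 0, "claw": 0.75},
    {"x": 0, "y": 0, "z": 1, "wx": 0, "wy": 0, "wz": 0, "claw": 0.75},
    {"x": 0, "y": 0, "z": 1.5, "wx": 0, "wy": 0, "wz": 0, "claw": 0.75},
    {"x": 0, "y": 0, "z": 1.5, "wx": 0, "wy": 0, "wz": 0, "claw": 0.75},
  ],
)

```text
clock: 28.15
ee_pos: [0.5566, -0.3882, -0.0075]
orientation: [-3.141, 0.05, 0.0]
wrist_force: [-0.3, 0.4, 0.4]
finger_gap: 0.25
grasp_force: 0.0
```

Emit:
carry_out(
  deltas=[
    {"x": 0, "y": 0, "z": 0.5, "wx": 0, "wy": 0, "wz": 0, "claw": 0.75},
    {"x": 0, "y": 0, "z": 1, "wx": 0, "wy": 0, "wz": 0, "claw": 0.75},
    {"x": 0, "y": 0, "z": 1, "wx": 0, "wy": 0, "wz": 0, "claw": 0.75},
  ],
)

```text
clock: 28.45
ee_pos: [0.5566, -0.3882, -0.0084]
orientation: [-3.141, 0.05, 0.0]
wrist_force: [-1.1, -0.2, -0.8]
finger_gap: 0.252
grasp_force: 0.0
```

```bash
python3 - <<'E'
from h import *
for y in(-.400,-.376):
  for z in(0,.01,.02,.04,.097):
    u=px('scene',(.5566,-.388+np.sign(y+.388)*.012,z));print(y,z,u.round(1),((u-[90,240])*4.125).round(0))
S=get_image('scene')[270:350,130:200,::-1]
S=cv2.convertScaleAbs(S,alpha=1.9,beta=-20)
T=get_image('top')[150:220,365:425,::-1];T=cv2.convertScaleAbs(T,alpha=1.9,beta=-20)
cv2.imwrite('pics/i.png',np.hstack([cv2.resize(S,(490,560),interpolation=cv2.INTER_CUBIC),cv2.resize(T[:,:40],(300,560),interpolation=cv2.INTER_CUBIC)]))
E
```

```text
-0.4 0 [169.2 340.7] [327. 416.]
-0.4 0.01 [168.4 338.6] [324. 407.]
-0.4 0.02 [167.7 336.5] [320. 398.]
-0.4 0.04 [166.2 332. ] [314. 380.]
-0.4 0.097 [161.4 318.4] [295. 323.]
-0.376 0 [177.1 330.7] [359. 374.]
-0.376 0.01 [176.4 328.6] [356. 365.]
-0.376 0.02 [175.7 326.3] [354. 356.]
-0.376 0.04 [174.4 321.8] [348. 337.]
-0.376 0.097 [170.2 307.9] [331. 280.]
```

View pics/i.png

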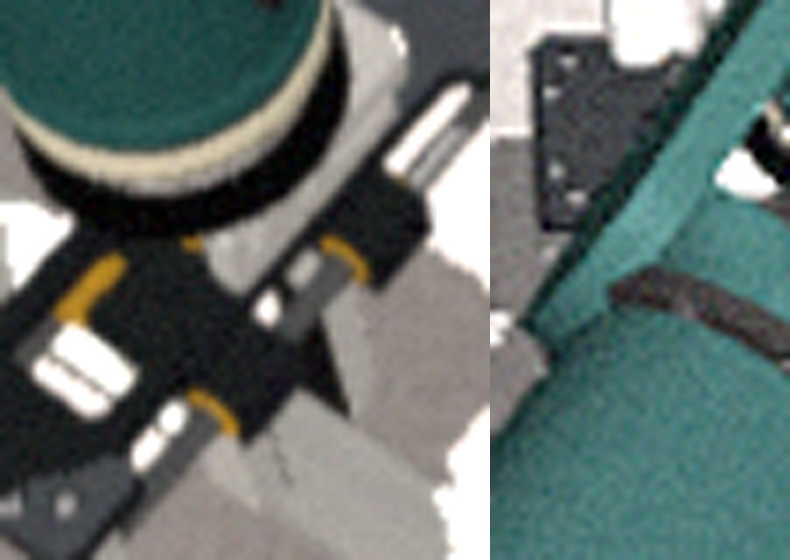

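Emit:
carry_out(
  deltas=[
    {"x": 0, "y": 0, "z": 0.5, "wx": 0, "wy": 0, "wz": 0, "claw": 0.75},
    {"x": 0, "y": 0, "z": 1, "wx": 0, "wy": 0, "wz": 0, "claw": 0.75},
    {"x": 0, "y": 0, "z": 1, "wx": 0, "wy": 0, "wz": 0, "claw": 0.75},
  ],
)

```text
clock: 28.85
ee_pos: [0.5566, -0.3882, -0.0094]
orientation: [-3.141, 0.05, 0.0]
wrist_force: [0.4, -0.0, -0.5]
finger_gap: 0.25
grasp_force: 0.0
```

Emit:
carry_out(
  deltas=[
    {"x": 0, "y": 0, "z": 0.5, "wx": 0, "wy": 0, "wz": 0, "claw": 0.75},
    {"x": 0, "y": 0, "z": 1, "wx": 0, "wy": 0, "wz": 0, "claw": 0.75},
    {"x": 0, "y": 0, "z": 1, "wx": 0, "wy": 0, "wz": 0, "claw": 0.75},
  ],
)

```text
clock: 29.15
ee_pos: [0.5566, -0.3882, -0.0105]
orientation: [-3.141, 0.05, 0.0]
wrist_force: [0.0, -0.6, -0.6]
finger_gap: 0.25
grasp_force: 0.0
```

Emit:
carry_out(
  deltas=[
    {"x": 0, "y": 0, "z": 0.5, "wx": 0, "wy": 0, "wz": 0, "claw": 0.75},
    {"x": 0, "y": 0, "z": 1, "wx": 0, "wy": 0, "wz": 0, "claw": 0.75},
    {"x": 0, "y": 0, "z": 1, "wx": 0, "wy": 0, "wz": 0, "claw": 0.75},
  ],
)

```text
clock: 29.45
ee_pos: [0.5566, -0.3882, -0.0115]
orientation: [-3.141, 0.05, 0.0]
wrist_force: [0.4, -0.3, 0.1]
finger_gap: 0.248
grasp_force: 0.0
```

Emit:
carry_out(
  deltas=[
    {"x": 0, "y": 0, "z": 0.5, "wx": 0, "wy": 0, "wz": 0, "claw": 0.75},
    {"x": 0, "y": 0, "z": 1, "wx": 0, "wy": 0, "wz": 0, "claw": 0.75},
    {"x": 0, "y": 0, "z": 1, "wx": 0, "wy": 0, "wz": 0, "claw": 0.75},
  ],
)

```text
clock: 29.75
ee_pos: [0.5566, -0.3882, -0.0125]
orientation: [-3.141, 0.05, 0.0]
wrist_force: [-0.2, 0.1, 0.4]
finger_gap: 0.248
grasp_force: 0.0
```

Emit:
carry_out(
  deltas=[
    {"x": 0, "y": 0, "z": 0.5, "wx": 0, "wy": 0, "wz": 0, "claw": 0.75},
    {"x": 0, "y": 0, "z": 1, "wx": 0, "wy": 0, "wz": 0, "claw": 0.75},
    {"x": 0, "y": 0, "z": 1, "wx": 0, "wy": 0, "wz": 0, "claw": 0.75},
  ],
)

```text
clock: 30.05
ee_pos: [0.5566, -0.3882, -0.0135]
orientation: [-3.141, 0.05, 0.0]
wrist_force: [-1.0, -0.5, 0.2]
finger_gap: 0.249
grasp_force: 0.0
```

Emit:
carry_out(
  deltas=[
    {"x": 0, "y": 0, "z": 0.5, "wx": 0, "wy": 0, "wz": 0, "claw": 0.75},
    {"x": 0, "y": 0, "z": 1, "wx": 0, "wy": 0, "wz": 0, "claw": 0.75},
    {"x": 0, "y": 0, "z": 1, "wx": 0, "wy": 0, "wz": 0, "claw": 0.75},
  ],
)

```text
clock: 30.35
ee_pos: [0.5566, -0.3882, -0.0145]
orientation: [-3.141, 0.05, 0.0]
wrist_force: [-0.3, -0.9, 0.7]
finger_gap: 0.249
grasp_force: 0.0
```

Emit:
carry_out(
  deltas=[
    {"x": 0, "y": 0, "z": 0.5, "wx": 0, "wy": 0, "wz": 0, "claw": 0.75},
    {"x": 0, "y": 0, "z": 1, "wx": 0, "wy": 0, "wz": 0, "claw": 0.75},
    {"x": 0, "y": 0, "z": 1.5, "wx": 0, "wy": 0, "wz": 0, "claw": 0.75},
  ],
)

```text
clock: 30.65
ee_pos: [0.5567, -0.3883, -0.0153]
orientation: [3.141, -0.05, 0.0]
wrist_force: [-0.3, 1.2, 3.9]
finger_gap: 0.25
grasp_force: 1.7
```

Emit:
carry_out(
  deltas=[
    {"x": 0, "y": 0, "z": 0.5, "wx": 0, "wy": 0, "wz": 0, "claw": 0.75},
    {"x": 0, "y": 0, "z": 1, "wx": 0, "wy": 0, "wz": 0, "claw": 0.75},
    {"x": 0, "y": 0, "z": 1.5, "wx": 0, "wy": 0, "wz": 0, "claw": 0.75},
  ],
)

```text
clock: 30.95
ee_pos: [0.5568, -0.3883, -0.0154]
orientation: [3.141, -0.05, 0.001]
wrist_force: [-3.2, 1.6, 9.1]
finger_gap: 0.248
grasp_force: 4.5
```

```bash
python3 - <<'E'
from h import *
print(manip.state()['wrist_force'],manip.state()['ee_pos'])
S=get_image('scene')[225:385,85:285,::-1]
cv2.imwrite('pics/j.png',cv2.resize(cv2.convertScaleAbs(S,alpha=1.3),(740,592),interpolation=cv2.INTER_CUBIC))
E
```

```text
[-3.22583507  1.64718102  9.14188563] [ 0.55675078 -0.38833429 -0.01540493]
```

View pics/j.png

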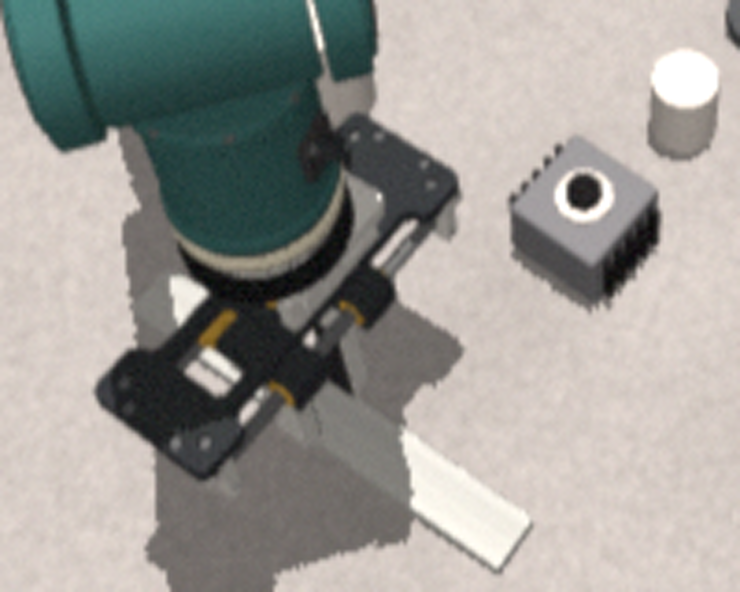

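The shared contact at reading z = −0.0153 is the finger tips on the bar's 10 mm top (crop j: fingers over the bar near (340,390)). The tips are therefore about 25 mm above the reported TCP. I'll regrip with the reading near −0.023.

Emit:
carry_out(
  deltas=[
    {"x": 0, "y": 0, "z": -5, "wx": 0, "wy": 0, "wz": 0, "claw": 0.75},
    {"x": 0, "y": 0, "z": -8, "wx": 0, "wy": 0, "wz": 0, "claw": 0.45},
    {"x": 0, "y": 0, "z": -8, "wx": 0, "wy": 0, "wz": 0, "claw": 0.45},
    {"x": 0, "y": 0, "z": -8, "wx": 0, "wy": 0, "wz": 0, "claw": 0.45},
    {"x": 0, "y": 0, "z": -8, "wx": 0, "wy": 0, "wz": 0, "claw": 0.45},
    {"x": 0, "y": 0, "z": -8, "wx": 0, "wy": 0, "wz": 0, "claw": 0.45},
  ],
)

```text
clock: 31.6
ee_pos: [0.5564, -0.3881, -0.0098]
orientation: [-3.141, 0.05, 0.001]
wrist_force: [-0.6, 0.8, -0.4]
finger_gap: 0.551
grasp_force: 0.0
```

```bash
python3 -c "
from h import *
go(.5571,-.3879,-.0228,1.7)"
```

```text
mm [ 0.7 -0.3 13. ] rot [-0.0005  0.0005 -0.0024] q6 0.91
```

Emit:
carry_out(
  deltas=[
    {"x": 0.7, "y": 0, "z": 4, "wx": 0, "wy": 0, "wz": 0, "claw": 0.45},
    {"x": 0.7, "y": 0, "z": 8, "wx": 0, "wy": 0, "wz": 0, "claw": 0.45},
    {"x": 0.7, "y": 0, "z": 11, "wx": 0, "wy": 0, "wz": 0, "claw": 0.45},
    {"x": 0.7, "y": 0, "z": 13, "wx": 0, "wy": 0, "wz": 0, "claw": 0.45},
    {"x": 0.7, "y": 0, "z": 13, "wx": 0, "wy": 0, "wz": 0, "claw": 0.45},
    {"x": 0.7, "y": 0, "z": 13, "wx": 0, "wy": 0, "wz": 0, "claw": 0.45},
  ],
)

```text
clock: 32.2
ee_pos: [0.5573, -0.3883, -0.0224]
orientation: [-3.141, 0.05, 0.0]
wrist_force: [-0.4, -0.7, 0.1]
finger_gap: 0.549
grasp_force: 0.0
```

Emit:
carry_out(
  deltas=[
    {"x": 0, "y": 0, "z": 0, "wx": 0, "wy": 0, "wz": 0, "claw": 0.8},
    {"x": 0, "y": 0, "z": 0, "wx": 0, "wy": 0, "wz": 0, "claw": 0.8},
    {"x": 0, "y": 0, "z": 0, "wx": 0, "wy": 0, "wz": 0, "claw": 0.8},
    {"x": 0, "y": 0, "z": 0, "wx": 0, "wy": 0, "wz": 0, "claw": 0.8},
    {"x": 0, "y": 0, "z": 0, "wx": 0, "wy": 0, "wz": 0, "claw": 0.8},
  ],
)

```text
clock: 32.7
ee_pos: [0.5575, -0.3888, -0.0221]
orientation: [3.14, -0.05, 0.001]
wrist_force: [-0.3, -1.6, 0.1]
finger_gap: 0.315
grasp_force: 30.0
```

Bar gripped. Lifting well clear of the tall post.

Emit:
carry_out(
  deltas=[
    {"x": 0, "y": 0, "z": -10, "wx": 0, "wy": 0, "wz": 0, "claw": 0.8},
    {"x": 0, "y": 0, "z": -30, "wx": 0, "wy": 0, "wz": 0, "claw": 0.8},
    {"x": 0, "y": 0, "z": -55, "wx": 0, "wy": 0, "wz": 0, "claw": 0.8},
    {"x": 0, "y": 0, "z": -80, "wx": 0, "wy": 0, "wz": 0, "claw": 0.8},
    {"x": 0, "y": 0, "z": -105, "wx": 0, "wy": 0, "wz": 0, "claw": 0.8},
    {"x": 0, "y": 0, "z": -123, "wx": 0, "wy": 0, "wz": 0, "claw": 0.8},
    {"x": 0, "y": 0, "z": -130, "wx": 0, "wy": 0, "wz": 0, "claw": 0.8},
    {"x": 0, "y": 0, "z": -130, "wx": 0, "wy": 0, "wz": 0, "claw": 0.8},
  ],
)

```text
clock: 33.5
ee_pos: [0.5576, -0.3882, 0.1082]
orientation: [3.141, -0.05, 0.001]
wrist_force: [-1.5, -0.5, -4.3]
finger_gap: 0.313
grasp_force: 30.0
```

```bash
python3 -c "
from h import *
go(.6297,-.0405,.108,94.99);print(manip.state()['wrist_force'],manip.state()['torque'])"
```

```text
mm [ 6.110e+01 -3.499e+02  2.000e-01] rot [ 8.0000e-04 -5.0000e-04 -1.5155e+00] q6 0.91
[-1.45523064 -0.49911405 -4.30243939] [-0.05998898  0.11088362  0.03072891]
```

Emit:
carry_out(
  deltas=[
    {"x": 2, "y": -12, "z": 0, "wx": 0, "wy": 0, "wz": -0.05, "claw": 0.8},
    {"x": 6, "y": -32, "z": 0, "wx": 0, "wy": 0, "wz": -0.14, "claw": 0.8},
    {"x": 10, "y": -56, "z": 0, "wx": 0, "wy": 0, "wz": -0.24, "claw": 0.8},
    {"x": 14, "y": -80, "z": 0, "wx": 0, "wy": 0, "wz": -0.35, "claw": 0.8},
    {"x": 18, "y": -104, "z": 0, "wx": 0, "wy": 0, "wz": -0.46, "claw": 0.8},
    {"x": 22, "y": -128, "z": 0, "wx": 0, "wy": 0, "wz": -0.57, "claw": 0.8},
    {"x": 26, "y": -152, "z": 0, "wx": 0, "wy": 0, "wz": -0.67, "claw": 0.8},
    {"x": 30, "y": -175, "z": 0, "wx": 0, "wy": 0, "wz": -0.76, "claw": 0.8},
  ],
)

```text
clock: 34.3
ee_pos: [0.5916, -0.2125, 0.1048]
orientation: [-2.93, -1.123, 0.005]
wrist_force: [0.5, 0.4, -5.4]
finger_gap: 0.316
grasp_force: 30.0
```

```bash
python3 -c "
from h import *
go(.6297,-.0405,.108,94.99)"
```

```text
mm [ 143.3 -102.5   -2.9] rot [-5.200e-03 -3.000e-04 -7.517e-01] q6 0.4
```

Emit:
carry_out(
  deltas=[
    {"x": 21, "y": -15, "z": 0, "wx": 0, "wy": 0, "wz": -0.11, "claw": 0.8},
    {"x": 42, "y": -30, "z": 0, "wx": 0, "wy": 0, "wz": -0.22, "claw": 0.8},
    {"x": 63, "y": -45, "z": 0, "wx": 0, "wy": 0, "wz": -0.33, "claw": 0.8},
    {"x": 84, "y": -60, "z": 0, "wx": 0, "wy": 0, "wz": -0.44, "claw": 0.8},
    {"x": 105, "y": -75, "z": 0, "wx": 0, "wy": 0, "wz": -0.55, "claw": 0.8},
    {"x": 124, "y": -89, "z": 0, "wx": 0, "wy": 0, "wz": -0.65, "claw": 0.8},
    {"x": 138, "y": -99, "z": 0, "wx": 0, "wy": 0, "wz": -0.72, "claw": 0.8},
    {"x": 143, "y": -102.5, "z": 0, "wx": 0, "wy": 0, "wz": -0.752, "claw": 0.8},
  ],
)

```text
clock: 35.1
ee_pos: [0.6302, -0.0404, 0.1051]
orientation: [-2.313, -2.12, 0.003]
wrist_force: [-0.1, 0.8, -5.1]
finger_gap: 0.317
grasp_force: 30.0
```

Emit:
carry_out(
  deltas=[
    {"x": 0, "y": 0, "z": 0, "wx": 0, "wy": 0, "wz": 0, "claw": 0.8},
    {"x": 0, "y": 0, "z": 0, "wx": 0, "wy": 0, "wz": 0, "claw": 0.8},
    {"x": 0, "y": 0, "z": 0, "wx": 0, "wy": 0, "wz": 0, "claw": 0.8},
    {"x": 0, "y": 0, "z": 0, "wx": 0, "wy": 0, "wz": 0, "claw": 0.8},
  ],
)

```text
clock: 35.5
ee_pos: [0.6313, -0.0437, 0.1076]
orientation: [2.322, 2.116, -0.0]
wrist_force: [-0.1, -0.2, -5.3]
finger_gap: 0.31
grasp_force: 30.0
```

```bash
python3 -c "
from h import *
go(.6299,-.0405,.0289,94.99);go(.6299,-.0405,.0289,274.99)"
```

```text
mm [ 3.1 -1.7 78.7] rot [-0.0001  0.0002 -0.0054] q6 -0.07
mm [ 3.1 -1.7 78.7] rot [-0.0001  0.0002 -0.0054] q6 -0.07
```

Emit:
carry_out(
  deltas=[
    {"x": 3.1, "y": -1.7, "z": 15, "wx": 0, "wy": 0, "wz": -0.005, "claw": 0.8},
    {"x": 3.1, "y": -1.7, "z": 35, "wx": 0, "wy": 0, "wz": -0.005, "claw": 0.8},
    {"x": 3.1, "y": -1.7, "z": 55, "wx": 0, "wy": 0, "wz": -0.005, "claw": 0.8},
    {"x": 3.1, "y": -1.7, "z": 68, "wx": 0, "wy": 0, "wz": -0.005, "claw": 0.8},
    {"x": 3.1, "y": -1.7, "z": 72, "wx": 0, "wy": 0, "wz": -0.005, "claw": 0.8},
    {"x": 3.1, "y": -1.7, "z": 72, "wx": 0, "wy": 0, "wz": -0.005, "claw": 0.8},
    {"x": 3.1, "y": -1.7, "z": 72, "wx": 0, "wy": 0, "wz": -0.005, "claw": 0.8},
    {"x": 3.1, "y": -1.7, "z": 72, "wx": 0, "wy": 0, "wz": -0.005, "claw": 0.8},
  ],
)

```text
clock: 36.3
ee_pos: [0.6311, -0.0396, 0.0373]
orientation: [2.313, 2.123, 0.003]
wrist_force: [0.6, 0.5, -5.8]
finger_gap: 0.313
grasp_force: 30.0
```

Emit:
carry_out(
  deltas=[
    {"x": 0, "y": 0, "z": 0, "wx": 0, "wy": 0, "wz": 0, "claw": 0.8},
    {"x": 0, "y": 0, "z": 0, "wx": 0, "wy": 0, "wz": 0, "claw": 0.8},
  ],
)

```text
clock: 36.5
ee_pos: [0.6305, -0.0395, 0.0365]
orientation: [2.314, 2.124, 0.002]
wrist_force: [-0.6, 0.3, -5.0]
finger_gap: 0.314
grasp_force: 30.0
```

```bash
python3 -c "
from h import *
go(.6299,-.0405,.0279,94.99);print(manip.state()['wrist_force'])"
```

```text
mm [-1.1 -0.5  8.6] rot [ 0.0014 -0.      0.0014] q6 -0.07
[-0.64015881  0.33997752 -4.96665285]
```

Emit:
carry_out(
  deltas=[
    {"x": -0.8, "y": -0.2, "z": 3, "wx": 0, "wy": 0, "wz": 0, "claw": 0.8},
    {"x": -0.8, "y": -0.2, "z": 5, "wx": 0, "wy": 0, "wz": 0, "claw": 0.8},
    {"x": -0.8, "y": -0.2, "z": 6, "wx": 0, "wy": 0, "wz": 0, "claw": 0.8},
    {"x": -0.8, "y": -0.2, "z": 7, "wx": 0, "wy": 0, "wz": 0, "claw": 0.8},
    {"x": -0.8, "y": -0.2, "z": 7, "wx": 0, "wy": 0, "wz": 0, "claw": 0.8},
    {"x": -0.8, "y": -0.2, "z": 7, "wx": 0, "wy": 0, "wz": 0, "claw": 0.8},
  ],
)

```text
clock: 37.1
ee_pos: [0.6298, -0.0402, 0.0287]
orientation: [-2.315, -2.124, -0.0]
wrist_force: [0.6, -0.7, -4.1]
finger_gap: 0.314
grasp_force: 30.0
```

```bash
python3 -c "
from h import *
go(.6299,-.0405,.0279,94.99);print(manip.state()['wrist_force'])"
```

```text
mm [-0.3  0.1  0.8] rot [ 0.     -0.0001  0.0014] q6 -0.07
[ 0.59024392 -0.73720392 -4.12948242]
```

Emit:
carry_out(
  deltas=[
    {"x": 0, "y": 0, "z": 0.6, "wx": 0, "wy": 0, "wz": 0, "claw": 0.8},
    {"x": 0, "y": 0, "z": 1.2, "wx": 0, "wy": 0, "wz": 0, "claw": 0.8},
    {"x": 0, "y": 0, "z": 1.2, "wx": 0, "wy": 0, "wz": 0, "claw": 0.8},
    {"x": 0, "y": 0, "z": 1.2, "wx": 0, "wy": 0, "wz": 0, "claw": 0.8},
  ],
)

```text
clock: 37.5
ee_pos: [0.6299, -0.0402, 0.0279]
orientation: [2.314, 2.124, 0.001]
wrist_force: [0.0, 0.0, -3.5]
finger_gap: 0.315
grasp_force: 30.0
```

Emit:
carry_out(
  deltas=[
    {"x": 0, "y": 0, "z": 0.4, "wx": 0, "wy": 0, "wz": 0, "claw": 0.8},
    {"x": 0, "y": 0, "z": 0.8, "wx": 0, "wy": 0, "wz": 0, "claw": 0.8},
    {"x": 0, "y": 0, "z": 0.8, "wx": 0, "wy": 0, "wz": 0, "claw": 0.8},
  ],
)

```text
clock: 37.8
ee_pos: [0.63, -0.0402, 0.0278]
orientation: [2.314, 2.124, 0.001]
wrist_force: [-2.1, 0.5, 2.8]
finger_gap: 0.313
grasp_force: 30.0
```

Emit:
carry_out(
  deltas=[
    {"x": 0, "y": 0, "z": 0, "wx": 0, "wy": 0, "wz": 0, "claw": 0.5},
    {"x": 0, "y": 0, "z": 0, "wx": 0, "wy": 0, "wz": 0, "claw": 0.5},
    {"x": 0, "y": 0, "z": 0, "wx": 0, "wy": 0, "wz": 0, "claw": 0.5},
    {"x": 0, "y": 0, "z": -10, "wx": 0, "wy": 0, "wz": 0, "claw": 0.5},
    {"x": 0, "y": 0, "z": -30, "wx": 0, "wy": 0, "wz": 0, "claw": 0.5},
    {"x": 0, "y": 0, "z": -60, "wx": 0, "wy": 0, "wz": 0, "claw": 0.4},
    {"x": 0, "y": 0, "z": -100, "wx": 0, "wy": 0, "wz": 0, "claw": 0.3},
    {"x": 0, "y": 0, "z": -100, "wx": 0, "wy": 0, "wz": 0, "claw": 0.2},
  ],
)

```text
clock: 38.6
ee_pos: [0.6341, -0.0408, 0.1353]
orientation: [2.306, 2.117, 0.014]
wrist_force: [1.1, -0.2, 0.6]
finger_gap: 0.719
grasp_force: 0.0
```

```bash
python3 -c "
from h import *
go(.4469,.079,.12,5);go(.4469,.079,.12,94.99)"
```

```text
mm [ 103.4 -196.9   12.4] rot [ 0.0108  0.0121 -1.5692] q6 -0.07
mm [ 103.4 -196.9   12.4] rot [0.0146 0.0008 0.0014] q6 -0.07
```

Emit:
carry_out(
  deltas=[
    {"x": 20, "y": -38, "z": 0, "wx": 0, "wy": 0, "wz": 0, "claw": 0.2},
    {"x": 40, "y": -76, "z": 0, "wx": 0, "wy": 0, "wz": 0, "claw": 0.2},
    {"x": 60, "y": -114, "z": 5, "wx": 0, "wy": 0, "wz": 0, "claw": 0.2},
    {"x": 80, "y": -152, "z": 10, "wx": 0, "wy": 0, "wz": 0, "claw": 0.2},
    {"x": 97, "y": -185, "z": 10, "wx": 0, "wy": 0, "wz": 0, "claw": 0.2},
    {"x": 103, "y": -195, "z": 10, "wx": 0, "wy": 0, "wz": 0, "claw": 0.2},
    {"x": 103, "y": -195, "z": 10, "wx": 0, "wy": 0, "wz": 0, "claw": 0.2},
    {"x": 103, "y": -195, "z": 10, "wx": 0, "wy": 0, "wz": 0, "claw": 0.2},
  ],
)

```text
clock: 39.4
ee_pos: [0.4455, 0.0786, 0.1171]
orientation: [2.314, 2.123, 0.002]
wrist_force: [0.3, -0.8, 0.3]
finger_gap: 0.799
grasp_force: 0.0
```

Emit:
carry_out(
  deltas=[
    {"x": 0, "y": 0, "z": 0, "wx": 0, "wy": 0, "wz": 0, "claw": 0.2},
    {"x": 0, "y": 0, "z": 0, "wx": 0, "wy": 0, "wz": 0, "claw": 0.2},
    {"x": 0, "y": 0, "z": 0, "wx": 0, "wy": 0, "wz": 0, "claw": 0.2},
  ],
)

```text
clock: 39.7
ee_pos: [0.445, 0.0786, 0.1165]
orientation: [-2.316, -2.123, 0.0]
wrist_force: [0.3, 0.6, -0.5]
finger_gap: 0.8
grasp_force: 0.0
```

```bash
cat > m.py <<'E'
from h import *
np.set_printoptions(precision=4,suppress=True)
for n,(x0,y0,x1,y1) in {"top":(195,135,355,190),"scene":(215,150,375,305)}.items():
    g=cv2.cvtColor(get_image(n),cv2.COLOR_RGB2GRAY);k=6
    c=cv2.resize(g[y0:y1,x0:x1],None,fx=k,fy=k,interpolation=cv2.INTER_CUBIC)
    for th in(140,155,170):
        N,l,st,ce=cv2.connectedComponentsWithStats((c>th).astype(np.uint8))
        for i in range(1,N):
            if st[i,4]>3000 and st[i,4]<60000:
                u=(ce[i]+.5)/k-.5+[x0,y0];r=cv2.minAreaRect(np.argwhere(l==i)[:,::-1].astype(np.float32))
                bx=(cv2.boxPoints(r)+.5)/k-.5+[x0,y0]
                W=np.array([atz(n,p,.06) for p in bx])
                print(n,th,u.round(1),"c60",atz(n,u,.06),"boxc",W.mean(0),"sides",np.linalg.norm(W[1]-W[0]).round(4),np.linalg.norm(W[2]-W[1]).round(4),"ang",[np.degrees(np.arctan2(*(W[j+1]-W[j]))).round(1) for j in(0,1)])
E
python3 m.py; python3 -c "
from h import *
go(.4469,.079,-.016,94.99)"
```

```text
top 140 [273.7 153.5] c60 [ 0.6309 -0.0395] boxc [ 0.631  -0.0415] sides 0.0321 0.2512 ang [np.float64(94.0), np.float64(-174.8)]
scene 140 [220.  178.5] c60 [ 0.4248 -0.0404] boxc [ 0.4209 -0.028 ] sides 0.0349 0.0857 ang [np.float64(57.1), np.float64(145.2)]
scene 140 [242.4 278.3] c60 [ 0.6202 -0.2379] boxc [ 0.6189 -0.2361] sides 0.0326 0.0311 ang [np.float64(57.5), np.float64(147.1)]
scene 155 [292.1 218.6] c60 [ 0.6297 -0.0531] boxc [ 0.6283 -0.0406] sides 0.2555 0.0382 ang [np.float64(4.0), np.float64(111.3)]
scene 155 [350. 256.] c60 [ 0.7795 -0.0738] boxc [ 0.7792 -0.0726] sides 0.0768 0.0154 ang [np.float64(-11.4), np.float64(78.2)]
scene 155 [339.  301.2] c60 [ 0.8049 -0.1799] boxc [ 0.8085 -0.1742] sides 0.0192 0.0361 ang [np.float64(-26.0), np.float64(57.6)]
mm [  0.5   2.3 132.5] rot [-0.0004  0.      0.0006] q6 0.14
```

The bar is centred at about (0.630, −0.041), at about 5°, and level at its 60 mm height. Now the weight.

Emit:
carry_out(
  deltas=[
    {"x": 0.5, "y": 2, "z": 35, "wx": 0, "wy": 0, "wz": 0, "claw": 0.2},
    {"x": 0.5, "y": 2, "z": 70, "wx": 0, "wy": 0, "wz": 0, "claw": 0.2},
    {"x": 0.5, "y": 2, "z": 100, "wx": 0, "wy": 0, "wz": 0, "claw": 0.2},
    {"x": 0.5, "y": 2, "z": 120, "wx": 0, "wy": 0, "wz": 0, "claw": 0.2},
    {"x": 0.5, "y": 2, "z": 130, "wx": 0, "wy": 0, "wz": 0, "claw": 0.2},
    {"x": 0.5, "y": 2, "z": 132, "wx": 0, "wy": 0, "wz": 0, "claw": 0.2},
    {"x": 0.5, "y": 2, "z": 132, "wx": 0, "wy": 0, "wz": 0, "claw": 0.2},
    {"x": 0.5, "y": 2, "z": 132, "wx": 0, "wy": 0, "wz": 0, "claw": 0.2},
  ],
)

```text
clock: 40.6
ee_pos: [0.4477, 0.0795, -0.0139]
orientation: [2.313, 2.123, 0.004]
wrist_force: [-0.5, -1.2, 0.1]
finger_gap: 0.801
grasp_force: 0.0
```

Emit:
carry_out(
  deltas=[
    {"x": 0, "y": 0, "z": 0, "wx": 0, "wy": 0, "wz": 0, "claw": 0.2},
    {"x": 0, "y": 0, "z": 0, "wx": 0, "wy": 0, "wz": 0, "claw": 0.75},
    {"x": 0, "y": 0, "z": 0, "wx": 0, "wy": 0, "wz": 0, "claw": 0.75},
    {"x": 0, "y": 0, "z": 0, "wx": 0, "wy": 0, "wz": 0, "claw": 0.75},
    {"x": 0, "y": 0, "z": 0, "wx": 0, "wy": 0, "wz": 0, "claw": 0.75},
    {"x": 0, "y": 0, "z": 0, "wx": 0, "wy": 0, "wz": 0, "claw": 0.75},
    {"x": 0, "y": 0, "z": 0, "wx": 0, "wy": 0, "wz": 0, "claw": 0.75},
    {"x": 0, "y": 0, "z": 0, "wx": 0, "wy": 0, "wz": 0, "claw": 0.75},
  ],
)

```text
clock: 41.4
ee_pos: [0.4455, 0.0795, -0.0154]
orientation: [-2.314, -2.123, 0.002]
wrist_force: [-2.8, -0.1, 3.3]
finger_gap: 0.402
grasp_force: 30.0
```

Emit:
carry_out(
  deltas=[
    {"x": 0, "y": 0, "z": -10, "wx": 0, "wy": 0, "wz": 0, "claw": 0.75},
    {"x": 0, "y": 0, "z": -35, "wx": 0, "wy": 0, "wz": 0, "claw": 0.75},
    {"x": 0, "y": 0, "z": -65, "wx": 0, "wy": 0, "wz": 0, "claw": 0.75},
    {"x": 0, "y": 0, "z": -95, "wx": 0, "wy": 0, "wz": 0, "claw": 0.75},
    {"x": 0, "y": 0, "z": -115, "wx": 0, "wy": 0, "wz": 0, "claw": 0.75},
    {"x": 0, "y": 0, "z": -120, "wx": 0, "wy": 0, "wz": 0, "claw": 0.75},
    {"x": 0, "y": 0, "z": -120, "wx": 0, "wy": 0, "wz": 0, "claw": 0.75},
    {"x": 0, "y": 0, "z": -120, "wx": 0, "wy": 0, "wz": 0, "claw": 0.75},
  ],
)

```text
clock: 42.2
ee_pos: [0.4455, 0.0793, 0.1032]
orientation: [-2.314, -2.123, 0.003]
wrist_force: [0.2, 0.2, -2.8]
finger_gap: 0.41
grasp_force: 30.0
```

```bash
python3 -c "
from h import *
go(.6297,-.0405,.105,94.99)"
```

```text
mm [-103.6  193.8   -2.2] rot [-0.0023  0.0003  0.0013] q6 0.14
```

Emit:
carry_out(
  deltas=[
    {"x": -10, "y": 19, "z": -1, "wx": 0, "wy": 0, "wz": 0, "claw": 0.75},
    {"x": -26, "y": 49, "z": -1, "wx": 0, "wy": 0, "wz": 0, "claw": 0.75},
    {"x": -44, "y": 82, "z": -1, "wx": 0, "wy": 0, "wz": 0, "claw": 0.75},
    {"x": -62, "y": 116, "z": -1, "wx": 0, "wy": 0, "wz": 0, "claw": 0.75},
    {"x": -80, "y": 150, "z": -1, "wx": 0, "wy": 0, "wz": 0, "claw": 0.75},
    {"x": -94, "y": 176, "z": -1, "wx": 0, "wy": 0, "wz": 0, "claw": 0.75},
    {"x": -102, "y": 191, "z": -1, "wx": 0, "wy": 0, "wz": 0, "claw": 0.75},
    {"x": -103.6, "y": 193.8, "z": -1, "wx": 0, "wy": 0, "wz": 0, "claw": 0.75},
  ],
)

```text
clock: 43.0
ee_pos: [0.6305, -0.0417, 0.1024]
orientation: [-2.314, -2.12, 0.005]
wrist_force: [-0.5, 1.4, -3.2]
finger_gap: 0.406
grasp_force: 30.0
```

Emit:
carry_out(
  deltas=[
    {"x": 0, "y": 0, "z": 0, "wx": 0, "wy": 0, "wz": 0, "claw": 0.75},
    {"x": 0, "y": 0, "z": 0, "wx": 0, "wy": 0, "wz": 0, "claw": 0.75},
    {"x": 0, "y": 0, "z": 0, "wx": 0, "wy": 0, "wz": 0, "claw": 0.75},
    {"x": 0, "y": 0, "z": 0, "wx": 0, "wy": 0, "wz": 0, "claw": 0.75},
  ],
)

```text
clock: 43.4
ee_pos: [0.63, -0.0397, 0.106]
orientation: [2.314, 2.125, 0.0]
wrist_force: [0.7, -0.3, -3.5]
finger_gap: 0.41
grasp_force: 30.0
```

```bash
python3 -c "
from h import *
go(.6297,-.0405,.0446,94.99)"
```

```text
mm [-0.8 -0.3 61.4] rot [ 0.0002 -0.0001  0.0022] q6 -0.07
```

Emit:
carry_out(
  deltas=[
    {"x": -0.8, "y": -0.3, "z": 12, "wx": 0, "wy": 0, "wz": 0, "claw": 0.75},
    {"x": -0.8, "y": -0.3, "z": 28, "wx": 0, "wy": 0, "wz": 0, "claw": 0.75},
    {"x": -0.8, "y": -0.3, "z": 42, "wx": 0, "wy": 0, "wz": 0, "claw": 0.75},
    {"x": -0.8, "y": -0.3, "z": 52, "wx": 0, "wy": 0, "wz": 0, "claw": 0.75},
    {"x": -0.8, "y": -0.3, "z": 55, "wx": 0, "wy": 0, "wz": 0, "claw": 0.75},
    {"x": -0.8, "y": -0.3, "z": 55, "wx": 0, "wy": 0, "wz": 0, "claw": 0.75},
    {"x": -0.8, "y": -0.3, "z": 55, "wx": 0, "wy": 0, "wz": 0, "claw": 0.75},
    {"x": -0.8, "y": -0.3, "z": 55, "wx": 0, "wy": 0, "wz": 0, "claw": 0.75},
  ],
)

```text
clock: 44.2
ee_pos: [0.6309, -0.0413, 0.0517]
orientation: [2.314, 2.123, 0.002]
wrist_force: [-0.1, 0.6, -3.3]
finger_gap: 0.407
grasp_force: 30.0
```

Emit:
carry_out(
  deltas=[
    {"x": 0, "y": 0, "z": 0, "wx": 0, "wy": 0, "wz": 0, "claw": 0.75},
    {"x": 0, "y": 0, "z": 0, "wx": 0, "wy": 0, "wz": 0, "claw": 0.75},
    {"x": 0, "y": 0, "z": 0, "wx": 0, "wy": 0, "wz": 0, "claw": 0.75},
  ],
)

```text
clock: 44.5
ee_pos: [0.6304, -0.0412, 0.051]
orientation: [2.314, 2.124, 0.001]
wrist_force: [-0.3, 0.1, -2.8]
finger_gap: 0.407
grasp_force: 30.0
```

```bash
python3 -c "
from h import *
go(.6297,-.0405,.0446,94.99)"
```

```text
mm [ 0.6 -0.7  6.4] rot [ 0.0005 -0.      0.0014] q6 -0.07
```

Emit:
carry_out(
  deltas=[
    {"x": 0.5, "y": -0.5, "z": 2, "wx": 0, "wy": 0, "wz": 0, "claw": 0.75},
    {"x": 0.5, "y": -0.5, "z": 4, "wx": 0, "wy": 0, "wz": 0, "claw": 0.75},
    {"x": 0.5, "y": -0.5, "z": 5, "wx": 0, "wy": 0, "wz": 0, "claw": 0.75},
    {"x": 0.5, "y": -0.5, "z": 5.5, "wx": 0, "wy": 0, "wz": 0, "claw": 0.75},
    {"x": 0.5, "y": -0.5, "z": 5.5, "wx": 0, "wy": 0, "wz": 0, "claw": 0.75},
    {"x": 0.5, "y": -0.5, "z": 5.5, "wx": 0, "wy": 0, "wz": 0, "claw": 0.75},
  ],
)

```text
clock: 45.1
ee_pos: [0.6298, -0.0406, 0.0452]
orientation: [-2.315, -2.124, -0.0]
wrist_force: [-0.6, -0.2, -2.7]
finger_gap: 0.41
grasp_force: 30.0
```

Emit:
carry_out(
  deltas=[
    {"x": 0, "y": 0, "z": 0.4, "wx": 0, "wy": 0, "wz": 0, "claw": 0.75},
    {"x": 0, "y": 0, "z": 0.7, "wx": 0, "wy": 0, "wz": 0, "claw": 0.75},
    {"x": 0, "y": 0, "z": 0.7, "wx": 0, "wy": 0, "wz": 0, "claw": 0.75},
  ],
)

```text
clock: 45.4
ee_pos: [0.6298, -0.0406, 0.0447]
orientation: [2.314, 2.124, 0.0]
wrist_force: [0.4, -0.0, -2.4]
finger_gap: 0.409
grasp_force: 30.0
```

Emit:
carry_out(
  deltas=[
    {"x": 0, "y": 0, "z": 0.4, "wx": 0, "wy": 0, "wz": 0, "claw": 0.75},
    {"x": 0, "y": 0, "z": 0.7, "wx": 0, "wy": 0, "wz": 0, "claw": 0.75},
    {"x": 0, "y": 0, "z": 0.7, "wx": 0, "wy": 0, "wz": 0, "claw": 0.75},
  ],
)

```text
clock: 45.7
ee_pos: [0.6299, -0.0407, 0.0447]
orientation: [2.314, 2.124, 0.001]
wrist_force: [-2.2, 0.3, 3.4]
finger_gap: 0.406
grasp_force: 30.0
```

Emit:
carry_out(
  deltas=[
    {"x": 0, "y": 0, "z": -0.3, "wx": 0, "wy": 0, "wz": 0, "claw": 0.45},
    {"x": 0, "y": 0, "z": -0.3, "wx": 0, "wy": 0, "wz": 0, "claw": 0.4},
    {"x": 0, "y": 0, "z": -0.3, "wx": 0, "wy": 0, "wz": 0, "claw": 0.4},
    {"x": 0, "y": 0, "z": -0.3, "wx": 0, "wy": 0, "wz": 0, "claw": 0.4},
    {"x": 0, "y": 0, "z": -15, "wx": 0, "wy": 0, "wz": 0, "claw": 0.4},
    {"x": 0, "y": 0, "z": -40, "wx": 0, "wy": 0, "wz": 0, "claw": 0.4},
    {"x": 0, "y": 0, "z": -70, "wx": 0, "wy": 0, "wz": 0, "claw": 0.4},
    {"x": 0, "y": 0, "z": -100, "wx": 0, "wy": 0, "wz": 0, "claw": 0.4},
  ],
)

```text
clock: 46.5
ee_pos: [0.6298, -0.0406, 0.1458]
orientation: [2.314, 2.124, 0.001]
wrist_force: [0.6, -0.3, -0.6]
finger_gap: 0.599
grasp_force: 0.0
```

Emit:
carry_out(
  deltas=[
    {"x": 30, "y": -45, "z": -10, "wx": 0, "wy": 0, "wz": 0, "claw": 0.4},
    {"x": 60, "y": -85, "z": -20, "wx": 0, "wy": 0, "wz": 0, "claw": 0.4},
    {"x": 90, "y": -125, "z": -20, "wx": 0, "wy": 0, "wz": 0, "claw": 0.4},
    {"x": 130, "y": -160, "z": -20, "wx": 0, "wy": 0, "wz": 0, "claw": 0.4},
    {"x": 170, "y": -200, "z": -20, "wx": 0, "wy": 0, "wz": 0, "claw": 0.4},
    {"x": 200, "y": -220, "z": -20, "wx": 0, "wy": 0, "wz": 0, "claw": 0.4},
    {"x": 200, "y": -220, "z": -20, "wx": 0, "wy": 0, "wz": 0, "claw": 0.4},
    {"x": 200, "y": -220, "z": -20, "wx": 0, "wy": 0, "wz": 0, "claw": 0.4},
  ],
)

```text
clock: 47.3
ee_pos: [0.4277, 0.1782, 0.1652]
orientation: [2.31, 2.126, 0.003]
wrist_force: [0.4, -0.2, 0.1]
finger_gap: 0.601
grasp_force: 0.0
```

```bash
python3 - <<'E'
from h import *
np.set_printoptions(precision=4,suppress=True)
exec(open('m.py').read().split('\n',2)[2])
# block-match the weight against its original views
for n,uv,z0 in(("top",(235,217),.05),("scene",(255.5,164),.05)):
    ref=cv2.imread(f'pics/{n}0.png',0);im=cv2.cvtColor(get_image(n),cv2.COLOR_RGB2GRAY)
    t=ref[int(uv[1])-5:int(uv[1])+6,int(uv[0])-6:int(uv[0])+7]
    e=px(n,(.63,-.041,.092)).round().astype(int)
    r=cv2.matchTemplate(im[e[1]-22:e[1]+22,e[0]-22:e[0]+22],t,cv2.TM_CCOEFF_NORMED);_,v,_,l=cv2.minMaxLoc(r)
    p=np.array([l[0]+6,l[1]+5])+e-22
    d=atz(n,p.astype(float),.1)-atz(n,(int(uv[0]),int(uv[1])),.04);base=np.array([.4469,.079])
    print(n,v,p,"weight~",base+d)
E
```

```text
top 140 [273.7 153. ] c60 [ 0.6324 -0.0397] boxc [ 0.6369 -0.0421] sides 0.0428 0.2514 ang [np.float64(93.5), np.float64(-175.4)]
scene 140 [296.4 155.2] c60 [0.5395 0.1287] boxc [0.5332 0.1321] sides 0.0472 0.0885 ang [np.float64(-10.5), np.float64(96.6)]
scene 140 [273.8 187.1] c60 [0.5471 0.0054] boxc [0.5424 0.0075] sides 0.041 0.1002 ang [np.float64(49.3), np.float64(145.4)]
scene 140 [309.6 196.5] c60 [0.6321 0.0252] boxc [0.6266 0.0263] sides 0.1269 0.0537 ang [np.float64(4.1), np.float64(112.0)]
scene 140 [322.3 276.1] c60 [ 0.7525 -0.1476] boxc [ 0.7512 -0.1457] sides 0.0669 0.0477 ang [np.float64(10.5), np.float64(110.1)]
scene 140 [280.8 288. ] c60 [ 0.6957 -0.2155] boxc [ 0.692  -0.2014] sides 0.1382 0.0841 ang [np.float64(-13.1), np.float64(82.7)]
scene 140 [242.4 278.4] c60 [ 0.6203 -0.2381] boxc [ 0.619 -0.236] sides 0.0306 0.0324 ang [np.float64(-33.1), np.float64(59.1)]
scene 140 [339.9 301.1] c60 [ 0.8062 -0.1788] boxc [ 0.8056 -0.1759] sides 0.0481 0.0197 ang [np.float64(57.6), np.float64(155.7)]
scene 155 [312.4 195.3] c60 [0.6358 0.032 ] boxc [0.6368 0.0311] sides 0.1044 0.0484 ang [np.float64(15.6), np.float64(124.3)]
scene 155 [275.9 237. ] c60 [ 0.6248 -0.1154] boxc [ 0.6229 -0.1118] sides 0.1105 0.0336 ang [np.float64(3.9), np.float64(107.2)]
scene 155 [349.8 256.3] c60 [ 0.7795 -0.0747] boxc [ 0.7793 -0.0732] sides 0.0751 0.0135 ang [np.float64(-11.7), np.float64(77.6)]
top 0.620620846748352 [274 150] weight~ [ 0.6306 -0.0401]
scene 0.931999683380127 [297 211] weight~ [ 0.6302 -0.042 ]
```

```bash
python3 -c "
from workcell import manip
print(manip.job_done())"
```

```text
the job is handed in; nothing more can be done
None
```

The deflection check is set up and handed in at about 47 s: block and post in line with the probe, bar across them, and weight above the probe. The final camera readings put the bar and weight within about 1 mm of the probe's centre; the block's last 2.5 mm correction is confirmed only by the arm's own reading, and the tall post was not touched.

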